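# Set up the drilling jig: bushing in, stop leg to the mark, cam lever down

### The job

Set up the drilling jig for the next batch of strips. Move the brass drill bushing (only that one) from the wooden block into the hole of the jig's grey guide head, knurled head up and fully seated, and let go of it. Then slide the stop leg by its black grip, with the red cam lever still up, until its pointer stands at the red mark on the scale. Hold the leg there while you push the lever all the way down, because the biting cam drags a loose leg off the mark, and finish still gripping the leg's black grip, pointer at the mark and lever down: do not let go, I will drill while you hold it.

Things in the scene. Friction and masses are not known exactly. Their poses are not given: they have to be found in the camera images.
- jig: drilling jig, fixed: plywood board 154 (x) x 330 (y) x 15 mm, origin at worktop level below its middle (x -81 to 73 mm). y along the aluminium rail (54 mm wide, at x = 35 mm, top 37 mm up) to the guide head, away from the robot; x to the robot's right; z up. Grey guide head bridges the bed: x -58 to 62, y 115 to 165 mm, top 69 mm up, two bolt heads 6 mm high at x = 35. White scale along the -x edge.
- pocket (a point): centre of the mouth of the guide head's hole for the bushing (thin brass ring round it), 69 mm above the worktop. Hole vertical, 16 mm wide, 26 mm deep, right through, mouth chamfered 1.5 mm. The seated bushing's head rests on this face: its head centre is then 6 mm above this point.
- bush_brass_head (a point): centre of the knurled head of the yellow brass drill bushing: head 24 mm across, 12 mm tall, on a sleeve 14 mm across, 24 mm long. Point on the axis, 6 mm above the head's underside; z from sleeve to head (up). The one to use (35 to 70 g). Starts head up in one of the block's three holes.
- bush_steel_head (a point): centre of the knurled head of the bright steel drill bushing: head 24 mm across, 12 mm tall, on a sleeve 14 mm across, 24 mm long. Point on the axis, 6 mm above the head's underside; z from sleeve to head (up). Leave it in the block.
- bush_black_head (a point): centre of the knurled head of the black drill bushing: head 24 mm across, 12 mm tall, on a sleeve 14 mm across, 24 mm long. Point on the axis, 6 mm above the head's underside; z from sleeve to head (up). Leave it in the block.
- bush_block: fixed wooden block 150 (x) x 44 (y) x 28 mm (z), origin at the centre of its underside. Three holes in a row along its x, at -45, 0 and 45 mm, 16 mm wide and 25 mm deep, hold the bushings; their heads rest on its top.
- leg (a joint): how far the stop leg has slid along the rail, m: 0 (nearest the guide head) to 0.16, growing towards the jig's -y. Slides with about 1 N of friction while the lever is up and stays where it is left; the lever clamps it.
- grip_mid (a point): middle of the leg's black grip, 66 mm above the worktop; axes as the jig's. Upright smooth post, 14 mm along y (sliding direction), 20 mm along x, from 41 to 91 mm above the worktop. Pinch it from above across the 14 mm, fingers on its two sides along the rail. On its +y side there is free room between the lever's arms (x = +-17 mm) down to 41 mm above the worktop.
- pointer (a point): tip of the leg's black pointer at the scale, 19 mm above the worktop, 104 mm from the grip towards -x of the jig and in line with the grip's middle along y. Axes as the jig's.
- mark_line (a point): white line on the red clip (14 mm wide) fixed at the scale on the board's left (-x) edge, 21 mm above the worktop; axes as the jig's. The pointer must stand at this line, measured along the jig's y. It lies 30 to 130 mm from the pointer's start, towards -y.
- lever (a joint): angle of the leg's red cam lever, rad: 0 all the way down (closed), 0.44 fully up; starts at 0.36 to 0.42 and stays where it is left. Pivot 44 mm from the grip's middle towards +y of the jig, 59 mm above the worktop. Below about 0.12 its cams bite on the rail, drag the leg 2 to 3 mm towards -y if it is loose (1 to 2 mm in a yielding hand), and clamp it; takes about 10 to 15 N down on the paddle.
- paddle (a point): middle of the upper face of the lever's red paddle, on the -y side of the grip: 50 mm along x, 30 mm along y. Down: face level, 49 mm above the worktop, from 10 to 40 mm beyond the grip's middle. Up (0.4): it slopes, 71 mm above the worktop beside the grip and 83 mm at its far end. Fingertips that straddle the grip push it down as they move down.

How it is judged (in metres and radians):
On the way, in this order (a step that is already met when the one before it is completed fails the run):
1. the brass bushing is fully seated in the guide head, head up, and let go (horizontal distance between bush_brass_head and pocket below 0.0025 m and z of bush_brass_head in the frame of pocket between 0.004 and 0.0075 m and angle between bush_brass_head's own z axis and vertical below 0.09 rad and contact force between the fingers and bush_brass below 0.2 N), for 0.2 s.
2. the leg is gripped by its black grip with its pointer within 3 mm of the mark, lever still up (over 0.28 rad) (y of pointer in the frame of mark_line between -0.003 and 0.003 m and value of joint lever above 0.28 rad and contact force between the fingers and leg_c0 above 1 N), for 0.2 s.
At the end, for the whole second after the job is handed in: the brass bushing sits head up in the guide head's hole (axis within 2.5 mm, head down on the face within 1.5 mm), the pointer is within 3 mm of the mark's line along the rail, the lever is down (below 0.06 rad), and the fingers still grip the leg's black grip with more than 2 N, the leg at rest (horizontal distance between bush_brass_head and pocket below 0.0025 m and z of bush_brass_head in the frame of pocket between 0.004 and 0.0075 m and angle between bush_brass_head's own z axis and vertical below 0.09 rad and y of pointer in the frame of mark_line between -0.003 and 0.003 m and value of joint lever below 0.06 rad and contact force between the fingers and leg_c0 above 2 N and velocity of joint leg between -0.005 and 0.005 m/s); the arm keeps its last pose, push and grip.
It fails at once if the lever was pushed down (below 0.25 rad) while the pointer was more than 6 mm from the mark (value of joint lever below 0.25 rad and not (y of pointer in the frame of mark_line between -0.006 and 0.006 m)).
It fails at once if one of the other two bushings was moved by more than 10 mm (distance of any of bush_steel_head, bush_black_head from where it was at the start of the episode above 0.01 m).
It also fails if it takes over 54 s, if anything falls off the work surface, if the arm or the gripper's body presses on something with over 40 N, if the wrist force passes 120 N, or if a joint passes its speed limit or range.

### The arm

A 7-joint arm with a two-finger parallel gripper is mounted at the origin on a cart in front of the work surface, level with it; the furniture and walls round the work are solid. World frame = base frame: x ahead of the robot, y to its left, z up, the work surface at z = 0. Lengths are in mm, angles in rad, forces in N, time in s.
With the tool pointing down it reaches from about 400 to 875 mm from the base axis. Payload 6.5 kg.
Tool frame: the origin (TCP) lies where the fingers leave the gripper's body, on its centre line; the fingertips stand 64 mm ahead of it and the grasp point (between the pads) lies arm.pinch_z ahead of it (arm.pinch_z is the distance from the TCP to the grasp point, in mm); z points along the fingers, y is the line along which they close (so a half turn about z gives the same grasp; the last joint's range is limited). The gripper opens to 88 mm and grips with 3 to 60 N. Pads are 18 mm wide; open, the fingers measure 123 mm over their backs; the gripper's body (75 mm by 187 mm) begins 45 mm behind the grasp point.
Start: joints at [-1.371, 0.536, -0.004, 1.538, 0.003, 1.067, -0.071], TCP at [170.736, 627.168, 302.716] pointing down, gripper open.
Joint ranges: [-2.7, 2.7], [-0.37, 2.16], [-1.27, 1.26], [0.24, 2.4], [-1.31, 4.45], [0.19, 1.91], [-2.76, 2.76]. Speed limits (rad/s): [2.39, 2.39, 3.14, 3.14, 3.14, 3.14, 3.14].

### API

Orientations are given as a rotation vector (axis times angle).
In Python, from bench import arm gives the robot as it stands.
- The arm moves only by the tool jog_arm, never from a script. Its argument "moves" is a list of rows, each an object of numbers: "dx", "dy", "dz": the shift along the tool's x, y, z in m; "rx", "ry", "rz": the turn, a rotation vector about the tool's x, y, z in rad; "gripper": the finger opening in m, from 0 to 0.0881. In form: [{"dx": .., "dy": .., "dz": .., "rx": .., "ry": .., "rz": .., "gripper": ..}, ...]. A call has 1 to 10 rows; each row is the pose to reach, as a shift and turn from the pose commanded when the call began, along the tool's axes at that moment; what a row does not reach only later rows make up. A row lasts 1/12 s, in which the tool goes at most 41.7 mm and 7.16 degrees, less where a joint would pass 70% of its speed; a pose out of reach is approached as far as the arm can. A call with a gripper value outside its range is refused whole. The fingers move at their own pace and stop on an object; the grip force is fixed at half the most. Time passes only in rows, so rows that repeat a pose let the fingers close. It gives the time, the measured TCP pose, the force, the opening and the grip force at its end, in the units of the state.
- arm.get_state(): the state, without advancing time (a new reading comes with each control period).
- arm.capture(name): name is "scene" or "top" or "wrist"; returns a dict with "pixels" (384x512x3 uint8, red, green, blue), "fx", "fy", "cx", "cy" (pixels), "dist_coeffs" ([k1, k2, p1, p2, k3] as OpenCV has them; the pictures are not rectified), "eye" and "orientation" of the camera in the world; the wrist camera has in their place "T_tool_cam" (4x4, takes a point from camera to tool coordinates, whose origin is the TCP and whose axes are the flange's). Camera axes: x right, y up, looking along -z (the intrinsics and any distortion apply to the point x, -y, -z); pixel columns grow to the right and rows downward; lengths in mm; the calibration is good to about 2 mm. A picture is of the moment at which its call begins: read the wrist's pose just before it. There is no depth.
- arm.close_job(): hands the job in; it is judged then, once.
The state is a dict: "time": time; "joint_positions": joint angles; "qd": joint speeds; "tau": joint torques, N m; "eef_pos": TCP position; "tcp_rot": TCP orientation; "ft_force": force on the tool from outside, world axes, zero at the start; "torque": the same for the moment, N m; "gripper_width": opening from 0.0 (shut) to 1.0 (fully open); "gripper_force": force on a finger pad.
Only numpy, scipy, OpenCV 4.12 (cv2) and the standard library are available. Lean on these libraries where they do the work, as an engineer would, in place of code of your own. Each camera call takes 0.05 s, during which the arm holds its last target. There are 200 camera calls.

## Working session

There is one attempt and no reset: what is moved stays moved. The work goes in short steps, Python scripts to look and compute and a tool call to move; the robot and the scene stay as the last step left them, time stands still between calls to the robot, and variables do not carry over. Pictures are saved under pics/ and viewed, at most 10 in all, crops included, and the job is handed in when it is done.

Besides the shell and the picture viewer there is one more tool, called in YAML: its name, and indented under it one key for each argument. jog_arm: Moves the arm, as the interface text tells. Its arguments: {"type":"object","properties":{"moves":{"type":"array"}},"required":["moves"]}

```bash
ls; mkdir -p pics; cat > h.py <<'E'
import numpy as np, cv2
from scipy.spatial.transform import Rotation as R
from bench import arm
def cap(n):
    s=arm.get_state(); c=arm.capture(n); c['s']=s
    if 'T_tool_cam' in c:
        T=np.eye(4);T[:3,:3]=R.from_rotvec(s['tcp_rot']).as_matrix();T[:3,3]=s['eef_pos']
        c['W']=T@np.array(c['T_tool_cam'])
    else: 
        c['W']=None
    return c
def save(c,f): cv2.imwrite(f,np.ascontiguousarray(c['pixels'][:,:,::-1]))
def pose(c):
    if c['W'] is not None: return c['W'][:3,3],c['W'][:3,:3]
    o=np.array(c['orientation'])
    return np.array(c['eye']),(R.from_rotvec(o).as_matrix() if o.size==3 else o)
def ray(c,u,v):
    K=np.array([[c['fx'],0,c['cx']],[0,c['fy'],c['cy']],[0,0,1]])
    p=cv2.undistortPoints(np.array([[[u,v]]],float),K,np.array(c['dist_coeffs'],float))[0,0]
    e,Rm=pose(c); d=Rm@np.array([p[0],-p[1],-1]); return e,d/np.linalg.norm(d)
def onz(c,u,v,z):
    e,d=ray(c,u,v); return e+d*(z-e[2])/d[2]
def proj(c,P):
    K=np.array([[c['fx'],0,c['cx']],[0,c['fy'],c['cy']],[0,0,1]])
    e,Rm=pose(c); q=Rm.T@(np.array(P,float)-e); q=np.array([q[0],-q[1],-q[2]])
    return cv2.projectPoints(q.reshape(1,1,3),np.zeros(3),np.zeros(3),K,np.array(c['dist_coeffs'],float))[0].ravel()
E
python3 - <<'E'
from h import *
print(arm.get_state(), arm.pinch_z)
ims=[]
for n in ['scene','top','wrist']:
    c=cap(n); save(c,f'pics/{n}0.png'); print(n,{k:v for k,v in c.items() if k not in('pixels','s')})
    np.save(f'pics/{n}0.npy',c,allow_pickle=True)
E
```

```text
pics
{'time': 0.0, 'joint_positions': array([-1.37121139,  0.53719184, -0.00442293,  1.53879957,  0.0025761 ,
        1.06728946, -0.07119859]), 'qd': array([ 7.29557330e-04,  1.10965621e-03, -3.83643930e-05, -2.34978427e-04,
        1.54217141e-03,  1.24479121e-03, -1.26769728e-03]), 'tau': array([ 1.22743108e-04, -5.70980716e+01,  9.91268121e-01, -2.51586306e+01,
       -5.60938858e-02,  1.81419187e-02,  1.60021486e-04]), 'eef_pos': array([170.61932167, 626.71743756, 301.85116323]), 'tcp_rot': array([-4.16176180e-01, -3.11378977e+00,  2.63687170e-03]), 'ft_force': array([ 0.23362046, -0.73574149, -0.04806049]), 'torque': array([-0.08142663, -0.03860459,  0.01164033]), 'gripper_force': 0.0, 'gripper_width': 1.0011875296237842} 45.3
scene {'fx': 445.1851943375603, 'fy': 445.1851943375603, 'cx': 254.40849389583184, 'cy': 194.98110802414354, 'dist_coeffs': array([-0.06718469,  0.        ,  0.        ,  0.        ,  0.        ]), 'eye': array([217.126527  , 727.76884772, 575.02551135]), 'orientation': array([ 0.32435049, -1.20683922, -2.40996644]), 'W': None}
top {'fx': 378.685279820167
[... 499 characters left out ...]
_tool_cam': array([[ 8.69992544e-04,  9.66168708e-01,  2.57909423e-01,
         6.54346610e+01],
       [ 9.99999460e-01, -9.87204261e-04,  3.24973747e-04,
        -2.90749293e-01],
       [ 5.68588747e-04,  2.57909001e-01, -9.66169045e-01,
        -8.09661338e+01],
       [ 0.00000000e+00,  0.00000000e+00,  0.00000000e+00,
         1.00000000e+00]]), 'W': array([[ 2.61758614e-01, -9.32583175e-01, -2.48537824e-01,
         1.07454584e+02],
       [ 9.65131187e-01,  2.52381872e-01,  6.94635309e-02,
         6.43770487e+02],
       [-2.05407894e-03, -2.58054283e-01,  9.66128236e-01,
         3.82919287e+02],
       [ 0.00000000e+00,  0.00000000e+00,  0.00000000e+00,
         1.00000000e+00]])}
```

```bash
python3 - <<'E'
import cv2
a=cv2.imread('pics/scene0.png');b=cv2.imread('pics/top0.png')
cv2.imwrite('pics/st.png',cv2.resize(cv2.vconcat([a,b]),(780,1170))[:0] if 0 else cv2.resize(a,(800,600)))
cv2.imwrite('pics/tt.png',cv2.resize(b,(800,600)))
E
```

```text
(no output)
```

View pics/tt.png

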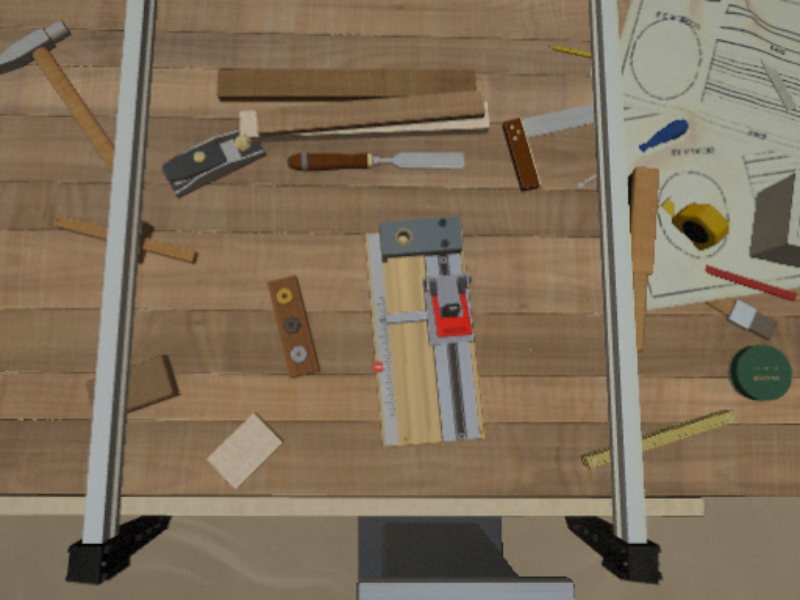

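View pics/scene0.png

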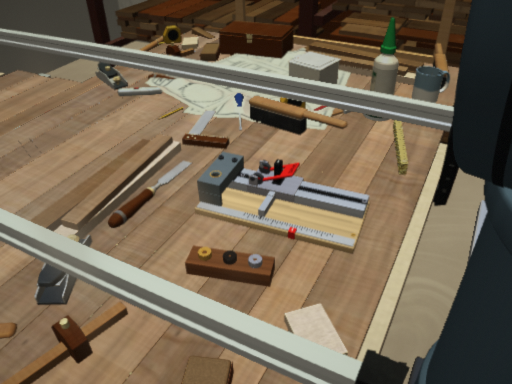

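Top view (800x600) shows the block at left: brass at about (284,296), black at (291,325) and steel at (298,354). The guide hole is at (403,237), the grip at (451,309) and the red clip at (378,367). Two gantry beams flank the work, so I need their height before crossing. The scene view agrees.

```bash
python3 - <<'E'
from h import *
t=np.load('pics/top0.npy',allow_pickle=True).item();s=np.load('pics/scene0.npy',allow_pickle=True).item()
k=1.5625
def plane(c,a,b):
    e,d1=ray(c,*a);_,d2=ray(c,*b);n=np.cross(d1,d2);return e,n/np.linalg.norm(n)
def beam(ta,tb,sa,sb):
    e1,n1=plane(t,*[np.array(x)/k for x in(ta,tb)]);e2,n2=plane(s,sa,sb)
    d=np.cross(n1,n2);d/=np.linalg.norm(d)
    for x in(0,300,600):
        A=np.array([n1,n2,[1,0,0]]);print(x,np.linalg.solve(A,[n1@e1,n2@e2,x]).round())
print('left beam');beam((143,0),(105,545),(0,225),(365,370))
print('right beam');beam((605,0),(635,545),(0,37),(450,115))
def blobs(c,lo,hi,box=None,mn=20):
    h=cv2.cvtColor(c['pixels'],cv2.COLOR_RGB2HSV);m=cv2.inRange(h,lo,hi)
    n,_,st,ce=cv2.connectedComponentsWithStats(m)
    return [(st[i].tolist(),ce[i].round(1).tolist()) for i in range(1,n) if st[i,4]>=mn]
for c,n in((t,'top'),(s,'scene')):
    print(n,'red',blobs(c,(0,190,120),(6,255,255)));print(n,'brass',blobs(c,(20,150,120),(30,255,255),mn=10))
P={}
for nm,p,z in[('brass',(284,296),40),('black',(291,325),40),('steel',(298,354),40),('hole',(403,237),69),('clip',(378,367),21),('grip',(451,309),91),('bolt1',(443,223),75),('bolt2',(444,250),75),('pointer',(388,318),19),('bl',(384,445),15),('br',(484,437),15),('tl',(367,235),15),('blk1',(268,281),28),('blk2',(294,277),28),('blk3',(319,369),28),('blk4',(292,378),28)]:
    print(nm,onz(t,p[0]/k,p[1]/k,z).round(1), proj(s,onz(t,p[0]/k,p[1]/k,z)).round())
E
```

```text
left beam
0 [  0. 453. 174.]
300 [300. 459. 166.]
600 [600. 464. 158.]
right beam
0 [   0. -186.  164.]
300 [ 300. -186.  162.]
600 [ 600. -186.  159.]
top red [([277, 188, 25, 27, 315], [289.5, 205.3])]
top brass [([355, 29, 23, 7, 48], [366.2, 32.3]), ([424, 129, 7, 10, 43], [427.8, 132.7]), ([436, 130, 30, 24, 302], [453.3, 139.3]), ([178, 185, 9, 9, 47], [182.0, 189.2])]
scene red [([263, 163, 36, 17, 206], [285.6, 171.0]), ([289, 228, 7, 6, 23], [292.0, 230.8])]
scene brass [([167, 26, 9, 3, 16], [170.9, 26.6]), ([280, 98, 6, 4, 18], [282.3, 99.3]), ([161, 107, 22, 11, 26], [171.7, 111.9]), ([199, 247, 12, 9, 58], [204.2, 251.2])]
brass [566.  274.7  40. ] [205. 250.]
black [522.5 262.9  40. ] [230. 254.]
steel [479.5 251.2  40. ] [255. 257.]
hole [651.7  98.1  69. ] [216. 173.]
clip [462.3 132.9  21. ] [293. 228.]
grip [541.9  30.5  91. ] [279. 161.]
bolt1 [672.3  39.4  75. ] [222. 155.]
bolt2 [631.4  38.2  75. ] [239. 159.]
pointer [537.1 118.4  19. ] [261. 214.]
bl [346.9 122.6  15. ] [353. 246.]
br [359.3 -27.3  15. ] [370. 200.]
tl [668.6 152.4  15. ] [197. 206.]
blk1 [590.8 301.7  28. ] [185. 260.]
blk2 [597.5 262.5  28. ] [195. 245.]
blk3 [458.2 220.8  28. ] [274. 255.]
blk4 [444.6 260.5  28. ] [271. 273.]
```

jog_arm:
  moves:
    - {"dz": -0.04}
    - {"dx": -0.474,"dy": -0.236,"dz": -0.04,"rz": -0.53}
    - {"dx": -0.474,"dy": -0.236,"dz": -0.04,"rz": -0.53}
    - {"dx": -0.474,"dy": -0.236,"dz": -0.04,"rz": -0.53}
    - {"dx": -0.474,"dy": -0.236,"dz": -0.04,"rz": -0.53}
    - {"dx": -0.474,"dy": -0.236,"dz": -0.04,"rz": -0.53}
    - {"dx": -0.474,"dy": -0.236,"dz": -0.04,"rz": -0.53}
    - {"dx": -0.474,"dy": -0.236,"dz": -0.04,"rz": -0.53}
    - {"dx": -0.474,"dy": -0.236,"dz": -0.04,"rz": -0.53}
    - {"dx": -0.474,"dy": -0.236,"dz": -0.04,"rz": -0.53}

```text
$.moves[0]: bad value
```

jog_arm:
  moves:
    - {"dx": 0.0,"dy": 0.0,"dz": -0.04,"rx": 0.0,"ry": 0.0,"rz": 0.0,"gripper": 0.088}
    - {"dx": -0.05,"dy": -0.025,"dz": -0.04,"rx": 0.0,"ry": 0.0,"rz": -0.05,"gripper": 0.088}

```text
time: 0.32
eef_pos: [194.1, 605.8, 347.6]
tcp_rot: [-0.32, -3.12, -0.016]
ft_force: [0.6, 2.5, 0.2]
gripper_width: 0.999
gripper_force: 0.0
```

jog_arm:
  moves:
    - {"dx": -0.413,"dy": -0.233,"dz": 0.0,"rx": 0.0,"ry": 0.0,"rz": -0.48,"gripper": 0.088}
    - {"dx": -0.413,"dy": -0.233,"dz": 0.0,"rx": 0.0,"ry": 0.0,"rz": -0.48,"gripper": 0.088}
    - {"dx": -0.413,"dy": -0.233,"dz": 0.0,"rx": 0.0,"ry": 0.0,"rz": -0.48,"gripper": 0.088}
    - {"dx": -0.413,"dy": -0.233,"dz": 0.0,"rx": 0.0,"ry": 0.0,"rz": -0.48,"gripper": 0.088}
    - {"dx": -0.413,"dy": -0.233,"dz": 0.0,"rx": 0.0,"ry": 0.0,"rz": -0.48,"gripper": 0.088}
    - {"dx": -0.413,"dy": -0.233,"dz": 0.0,"rx": 0.0,"ry": 0.0,"rz": -0.48,"gripper": 0.088}
    - {"dx": -0.413,"dy": -0.233,"dz": 0.0,"rx": 0.0,"ry": 0.0,"rz": -0.48,"gripper": 0.088}
    - {"dx": -0.413,"dy": -0.233,"dz": 0.0,"rx": 0.0,"ry": 0.0,"rz": -0.48,"gripper": 0.088}
    - {"dx": -0.413,"dy": -0.233,"dz": 0.0,"rx": 0.0,"ry": 0.0,"rz": -0.48,"gripper": 0.088}
    - {"dx": -0.413,"dy": -0.233,"dz": 0.1,"rx": 0.0,"ry": 0.0,"rz": -0.48,"gripper": 0.088}

```text
time: 1.15
eef_pos: [508.1, 328.2, 318.0]
tcp_rot: [-0.407, 3.105, 0.005]
ft_force: [0.9, 1.1, 0.1]
gripper_width: 1.003
gripper_force: 0.0
```

jog_arm:
  moves:
    - {"dx": -0.042,"dy": -0.066,"dz": 0.04,"rx": 0.0,"ry": 0.0,"rz": 0.0,"gripper": 0.088}
    - {"dx": -0.042,"dy": -0.066,"dz": 0.1,"rx": 0.0,"ry": 0.0,"rz": 0.0,"gripper": 0.088}
    - {"dx": -0.042,"dy": -0.066,"dz": 0.1,"rx": 0.0,"ry": 0.0,"rz": 0.0,"gripper": 0.088}
    - {"dx": -0.042,"dy": -0.066,"dz": 0.1,"rx": 0.0,"ry": 0.0,"rz": 0.0,"gripper": 0.088}
    - {"dx": -0.042,"dy": -0.066,"dz": 0.1,"rx": 0.0,"ry": 0.0,"rz": 0.0,"gripper": 0.088}
    - {"dx": -0.042,"dy": -0.066,"dz": 0.1,"rx": 0.0,"ry": 0.0,"rz": 0.0,"gripper": 0.088}

```text
time: 1.65
eef_pos: [560.3, 278.8, 214.2]
tcp_rot: [-0.415, 3.114, 0.002]
ft_force: [0.3, 0.2, 0.6]
gripper_width: 0.997
gripper_force: 0.0
```

```bash
cat >> h.py <<'E'
def blobs(c,lo,hi,mn=20):
    h=cv2.cvtColor(c['pixels'],cv2.COLOR_RGB2HSV);m=cv2.inRange(h,lo,hi)
    n,_,st,ce=cv2.connectedComponentsWithStats(m)
    return [(st[i].tolist(),ce[i].round(1).tolist()) for i in range(1,n) if st[i,4]>=mn]
def totool(s,w):
    return (R.from_rotvec(s['tcp_rot']).as_matrix().T@np.array(w)).round(1)
E
python3 - <<'E'
from h import *
c=cap('wrist');save(c,'pics/w1.png');np.save('pics/w1.npy',c,allow_pickle=True);s=c['s']
print(s['eef_pos'].round(1),s['tcp_rot'].round(3))
b=blobs(c,(18,120,90),(32,255,255),60);print(b)
for st,ce in b: print(onz(c,*ce,40).round(1))
print(proj(c,(566,274.7,40)),proj(c,(522.5,262.9,40)),proj(c,(651.7,98.1,69)))
E
```

```text
[560.3 278.8 214.2] [-4.150e-01  3.114e+00  2.000e-03]
[([237, 179, 28, 30, 574], [250.9, 193.6]), ([55, 257, 16, 12, 102], [62.7, 262.9]), ([38, 261, 25, 53, 516], [47.1, 290.2]), ([454, 263, 22, 51, 282], [468.1, 290.5])]
[567.5 275.3  40. ]
[681.1 119.7  40. ]
[716.3 106.5  40. ]
[607.4 508.3  40. ]
[250.65542561 191.86259383] [250.44826282 139.6482232 ] [ 20.50671591 242.68336726]
```

View pics/w1.png

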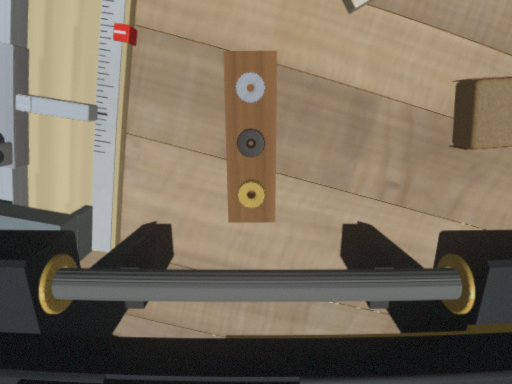

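Wrist view: brass at (251,194), black (251,143), steel (250,88). The block row runs straight down the image, so the fingers close across it. The clip's white line is at (120,33).

jog_arm:
  moves:
    - {"dx": -0.006,"dy": -0.005,"dz": 0.04,"rx": 0.0,"ry": 0.0,"rz": 0.0,"gripper": 0.05}
    - {"dx": -0.006,"dy": -0.005,"dz": 0.08,"rx": 0.0,"ry": 0.0,"rz": 0.0,"gripper": 0.05}
    - {"dx": -0.006,"dy": -0.005,"dz": 0.095,"rx": 0.0,"ry": 0.0,"rz": 0.0,"gripper": 0.045}
    - {"dx": -0.006,"dy": -0.005,"dz": 0.095,"rx": 0.0,"ry": 0.0,"rz": 0.0,"gripper": 0.045}
    - {"dx": -0.006,"dy": -0.005,"dz": 0.095,"rx": 0.0,"ry": 0.0,"rz": 0.0,"gripper": 0.045}
    - {"dx": -0.006,"dy": -0.005,"dz": 0.095,"rx": 0.0,"ry": 0.0,"rz": 0.0,"gripper": 0.045}

```text
time: 2.2
eef_pos: [568.9, 276.2, 121.2]
tcp_rot: [-0.415, 3.11, 0.003]
ft_force: [1.5, -0.3, -0.3]
gripper_width: 0.57
gripper_force: 0.0
```

```bash
python3 - <<'E'
from h import *
c=cap('wrist');save(c,'pics/w2.png');s=c['s']
print(s['eef_pos'].round(1),s['tcp_rot'].round(3),s['gripper_width'])
b=blobs(c,(18,120,90),(32,255,255),60);print(b)
for st,ce in b[:3]: w=onz(c,*ce,40);print(w.round(1),totool(s,w-s['eef_pos']))
E
```

```text
[568.9 276.2 121.2] [-4.15e-01  3.11e+00  3.00e-03] 0.5704992218990846
[([236, 201, 42, 44, 1326], [256.3, 222.6]), ([116, 256, 26, 60, 691], [126.6, 285.7]), ([383, 260, 15, 56, 305], [391.5, 289.9])]
[566.5 275.   40. ] [ 3.  -0.7 81.2]
[627.5 209.2  40. ] [-38.6 -80.2  81.3]
[587.7 367.2  40. ] [-41.6  82.8  81.5]
```

jog_arm:
  moves:
    - {"dx": 0.002,"dy": -0.001,"dz": 0.015,"rx": 0.0,"ry": 0.0,"rz": 0.0,"gripper": 0.045}
    - {"dx": 0.002,"dy": -0.001,"dz": 0.026,"rx": 0.0,"ry": 0.0,"rz": 0.0,"gripper": 0.045}
    - {"dx": 0.002,"dy": -0.001,"dz": 0.026,"rx": 0.0,"ry": 0.0,"rz": 0.0,"gripper": 0.045}
    - {"dx": 0.002,"dy": -0.001,"dz": 0.026,"rx": 0.0,"ry": 0.0,"rz": 0.0,"gripper": 0.04}
    - {"dx": 0.002,"dy": -0.001,"dz": 0.026,"rx": 0.0,"ry": 0.0,"rz": 0.0,"gripper": 0.015}
    - {"dx": 0.002,"dy": -0.001,"dz": 0.026,"rx": 0.0,"ry": 0.0,"rz": 0.0,"gripper": 0.015}
    - {"dx": 0.002,"dy": -0.001,"dz": 0.026,"rx": 0.0,"ry": 0.0,"rz": 0.0,"gripper": 0.015}
    - {"dx": 0.002,"dy": -0.001,"dz": 0.026,"rx": 0.0,"ry": 0.0,"rz": 0.0,"gripper": 0.015}

```text
time: 2.92
eef_pos: [565.9, 274.1, 92.8]
tcp_rot: [-0.415, 3.114, 0.002]
ft_force: [-1.1, 3.1, 3.2]
gripper_width: 0.26
gripper_force: 30.0
```

jog_arm:
  moves:
    - {"dx": 0.0,"dy": 0.0,"dz": -0.035,"rx": 0.0,"ry": 0.0,"rz": 0.0,"gripper": 0.015}
    - {"dx": 0.0,"dy": 0.0,"dz": -0.07,"rx": 0.0,"ry": 0.0,"rz": 0.0,"gripper": 0.015}
    - {"dx": 0.0,"dy": 0.0,"dz": -0.11,"rx": 0.0,"ry": 0.0,"rz": 0.0,"gripper": 0.015}
    - {"dx": -0.076,"dy": -0.193,"dz": -0.147,"rx": 0.0,"ry": 0.0,"rz": 0.0,"gripper": 0.015}
    - {"dx": -0.076,"dy": -0.193,"dz": -0.147,"rx": 0.0,"ry": 0.0,"rz": 0.0,"gripper": 0.015}
    - {"dx": -0.076,"dy": -0.193,"dz": -0.147,"rx": 0.0,"ry": 0.0,"rz": 0.0,"gripper": 0.015}
    - {"dx": -0.076,"dy": -0.193,"dz": -0.147,"rx": 0.0,"ry": 0.0,"rz": 0.0,"gripper": 0.015}
    - {"dx": -0.076,"dy": -0.193,"dz": -0.147,"rx": 0.0,"ry": 0.0,"rz": 0.0,"gripper": 0.015}
    - {"dx": -0.076,"dy": -0.193,"dz": -0.147,"rx": 0.0,"ry": 0.0,"rz": 0.0,"gripper": 0.015}
    - {"dx": -0.076,"dy": -0.193,"dz": -0.147,"rx": 0.0,"ry": 0.0,"rz": 0.0,"gripper": 0.015}

```text
time: 3.75
eef_pos: [691.2, 101.5, 239.4]
tcp_rot: [-0.404, 3.115, -0.004]
ft_force: [-0.9, 0.3, -1.5]
gripper_width: 0.26
gripper_force: 30.0
```

jog_arm:
  moves:
    - {"dx": 0.0,"dy": 0.0,"dz": 0.0,"rx": 0.0,"ry": 0.0,"rz": 0.0,"gripper": 0.015}
    - {"dx": 0.0,"dy": 0.0,"dz": 0.0,"rx": 0.0,"ry": 0.0,"rz": 0.0,"gripper": 0.015}
    - {"dx": 0.0,"dy": 0.0,"dz": 0.0,"rx": 0.0,"ry": 0.0,"rz": 0.0,"gripper": 0.015}

```text
time: 4.0
eef_pos: [688.8, 108.5, 238.8]
tcp_rot: [0.418, -3.112, -0.001]
ft_force: [-0.3, 0.0, -0.9]
gripper_width: 0.259
gripper_force: 30.0
```

```bash
python3 - <<'E'
from h import *
c=cap('wrist');save(c,'pics/w3.png');np.save('pics/w3.npy',c,allow_pickle=True);s=c['s']
print(s['eef_pos'].round(1),s['tcp_rot'].round(3),s['gripper_width'],s['gripper_force'])
b=blobs(c,(18,120,90),(32,255,255),60);print(b)
print(proj(c,(651.7,98.1,69)),totool(s,(651.7-s['eef_pos'][0],98.1-s['eef_pos'][1],0)))
E
```

```text
[688.8 108.5 238.8] [ 4.180e-01 -3.112e+00 -1.000e-03] 0.2585146487510798 29.958973824977875
[([233, 222, 48, 48, 1604], [256.8, 248.0]), ([174, 257, 17, 60, 460], [181.1, 286.6]), ([330, 261, 10, 56, 282], [334.7, 289.7])]
[256.74494589 143.06489566] [38.5 -0.2  0. ]
```

View pics/w3.png

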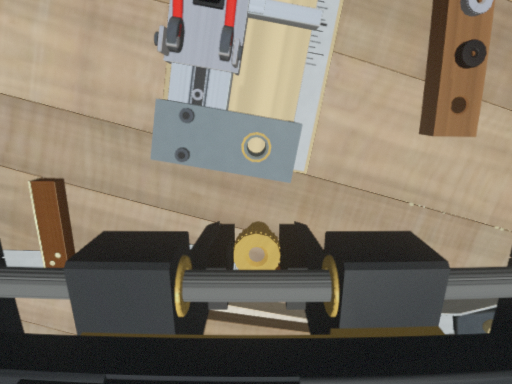

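Wrist view: the bushing is held head-up at (257,252). The guide hole's ring is centred near (256,147) and the bolts are at (186,115) and (182,154). Now to refine both centres.

```bash
cat > fit.py <<'E'
from h import *
def ell(c,lo,hi,box):
    x0,y0,x1,y1=box
    h=cv2.cvtColor(c['pixels'],cv2.COLOR_RGB2HSV);m=cv2.inRange(h,lo,hi)[y0:y1,x0:x1]
    p=cv2.findContours(m,cv2.RETR_EXTERNAL,cv2.CHAIN_APPROX_NONE)[0]
    p=max(p,key=cv2.contourArea); e=cv2.fitEllipse(cv2.convexHull(p)); 
    return (e[0][0]+x0,e[0][1]+y0),e[1],cv2.boundingRect(p)
E
python3 - <<'E'
from fit import *
c=np.load('pics/w3.npy',allow_pickle=True).item();s=c['s'];e=s['eef_pos']
h=cv2.cvtColor(c['pixels'],cv2.COLOR_RGB2HSV);print(h[147,238:276].tolist())
for lo in((15,60,60),(15,90,60)):
    f=ell(c,lo,(35,255,255),(228,120,288,176));w=onz(c,*f[0],69);print(f,w.round(1),totool(s,w-e))
# gripped head, outer outline of knurl
for lo in((18,120,90),(18,100,60)):
    f=ell(c,lo,(32,255,255),(228,225,286,272));w=onz(c,*f[0],e[2]-52.8);print('head',f,totool(s,w-e), onz(c,256.8,248,e[2]-52.8))
E
```

```text
[[97, 31, 150], [100, 30, 153], [93, 17, 146], [24, 64, 172], [23, 117, 201], [22, 103, 198], [66, 9, 148], [85, 23, 145], [87, 18, 129], [30, 19, 105], [22, 59, 168], [22, 58, 206], [22, 57, 212], [22, 59, 212], [22, 57, 212], [22, 57, 214], [22, 58, 215], [22, 58, 215], [23, 57, 214], [21, 58, 214], [22, 59, 213], [22, 58, 212], [22, 60, 209], [21, 60, 208], [22, 62, 202], [22, 61, 195], [23, 60, 137], [45, 16, 98], [60, 14, 128], [71, 15, 138], [27, 33, 156], [22, 112, 196], [22, 108, 199], [28, 27, 159], [95, 22, 149], [99, 29, 152], [97, 31, 150], [98, 32, 150]]
((255.76194763183594, 146.6987819671631), (29.629032135009766, 29.71341896057129), (13, 12, 30, 30)) [654.8  98.1  69. ] [ 35.4  -1.2 169.9]
((255.8142795562744, 146.77990531921387), (28.877670288085938, 29.02798843383789), (14, 13, 29, 29)) [654.8  98.2  69. ] [ 35.3  -1.2 169.9]
head ((256.88903045654297, 251.6194248199463), (47.126068115234375, 54.70318603515625), (5, 0, 48, 45)) [-0.9 -0.3 52.8] [687.88132281 107.89502635 186.01827085]
head ((256.91967964172363, 251.2105598449707), (48.2425651550293, 54.22296905517578), (5, 0, 48, 46)) [-0.7 -0.3 52.8] [687.88132281 107.89502635 186.01827085]
```

```bash
python3 - <<'E'
from fit import *
c=np.load('pics/w3.npy',allow_pickle=True).item();s=c['s'];e=s['eef_pos']
h=cv2.cvtColor(c['pixels'],cv2.COLOR_RGB2HSV)
print(h[222:274:2,257].tolist())
m=(cv2.inRange(h,(0,0,0),(180,110,255)))[244:268,245:270]
n,l,st,ce=cv2.connectedComponentsWithStats(m);print(st,ce+[245,244])
for v in(254,256,258):print(v,totool(s,onz(c,257,v,e[2]-52.8)-e))
t=cap('top')
f=np.load('pics/top0.npy',allow_pickle=True).item()
h=cv2.cvtColor(f['pixels'],cv2.COLOR_RGB2HSV)
for lo in((15,60,60),(15,90,60)):
    g=ell(f,lo,(35,255,255),(250,143,267,161));print(g,onz(f,*g[0],69))
g=ell(f,(15,100,60),(35,255,255),(174,181,191,198));print(g,onz(f,*g[0],40))
E
```

```text
[[20, 139, 101], [19, 141, 98], [20, 144, 94], [19, 139, 99], [20, 143, 105], [20, 142, 104], [22, 131, 189], [23, 129, 198], [22, 127, 197], [22, 129, 196], [22, 126, 197], [22, 129, 196], [22, 133, 195], [16, 59, 176], [17, 62, 172], [17, 62, 165], [17, 64, 159], [17, 64, 159], [16, 62, 157], [16, 63, 158], [21, 134, 186], [21, 145, 187], [21, 138, 191], [23, 127, 193], [20, 71, 79], [18, 20, 63]]
[[  0   0  25  24 411]
 [  4   3  16  15 189]] [[257.35766423 256.26277372]
 [256.22222222 253.84126984]]
254 [-2.2 -0.3 52.8]
256 [-3.3 -0.3 52.8]
258 [-4.3 -0.3 52.8]
((258.0, 150.83644437789917), (10.384610176086426, 10.793246269226074), (3, 3, 11, 11)) [653.73859885  97.96817516  69.        ]
((257.8612985610962, 150.8197422027588), (10.295077323913574, 10.468108177185059), (3, 3, 11, 11)) [653.77354708  98.28904439  69.        ]
((180.22597122192383, 190.1870527267456), (12.742430686950684, 16.744863510131836), (0, 3, 15, 14)) [564.20437232 278.25417604  40.        ]
```

jog_arm:
  moves:
    - {"dx": 0.037,"dy": -0.001,"dz": 0.0,"rx": 0.0,"ry": 0.0,"rz": 0.0,"gripper": 0.015}
    - {"dx": 0.037,"dy": -0.001,"dz": 0.035,"rx": 0.0,"ry": 0.0,"rz": 0.0,"gripper": 0.015}
    - {"dx": 0.037,"dy": -0.001,"dz": 0.065,"rx": 0.0,"ry": 0.0,"rz": 0.0,"gripper": 0.015}
    - {"dx": 0.037,"dy": -0.001,"dz": 0.074,"rx": 0.0,"ry": 0.0,"rz": 0.0,"gripper": 0.015}
    - {"dx": 0.037,"dy": -0.001,"dz": 0.074,"rx": 0.0,"ry": 0.0,"rz": 0.0,"gripper": 0.015}
    - {"dx": 0.037,"dy": -0.001,"dz": 0.074,"rx": 0.0,"ry": 0.0,"rz": 0.0,"gripper": 0.015}
    - {"dx": 0.037,"dy": -0.001,"dz": 0.074,"rx": 0.0,"ry": 0.0,"rz": 0.0,"gripper": 0.015}

```text
time: 4.68
eef_pos: [655.7, 96.2, 167.1]
tcp_rot: [-0.414, 3.111, 0.0]
ft_force: [-0.1, 0.1, -0.7]
gripper_width: 0.264
gripper_force: 30.0
```

```bash
python3 - <<'E'
from fit import *
c=cap('wrist');save(c,'pics/w4.png');np.save('pics/w4.npy',c,allow_pickle=True);s=c['s']
print(s['eef_pos'].round(1),s['tcp_rot'].round(3),s['ft_force'].round(1))
d=cap('scene');np.save('pics/s4.npy',d,allow_pickle=True)
a=c['pixels'][160:290,190:330];b=d['pixels'][110:220,170:290]
a=cv2.resize(a,(600,557),interpolation=cv2.INTER_CUBIC)[:,:,::-1];cv2.imwrite('pics/w4c.png',a)
cv2.imwrite('pics/s4c.png',cv2.resize(b,(600,550),interpolation=cv2.INTER_CUBIC)[:,:,::-1])
E
```

```text
[655.7  96.2 167.1] [-0.414  3.111  0.   ] [-0.1  0.1 -0.7]
```

View pics/w4c.png

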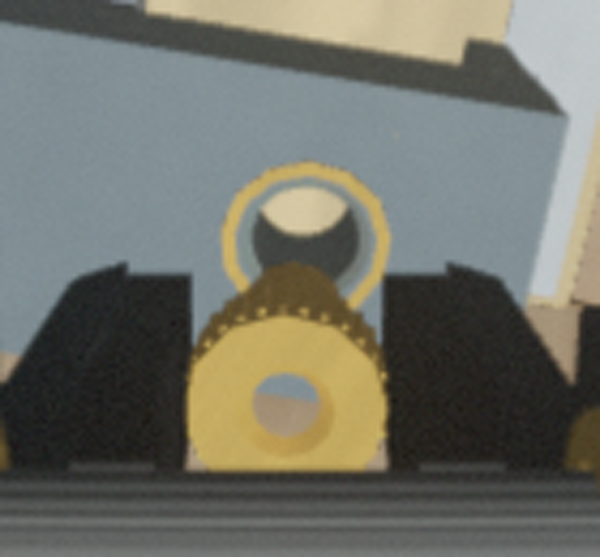

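View pics/s4c.png

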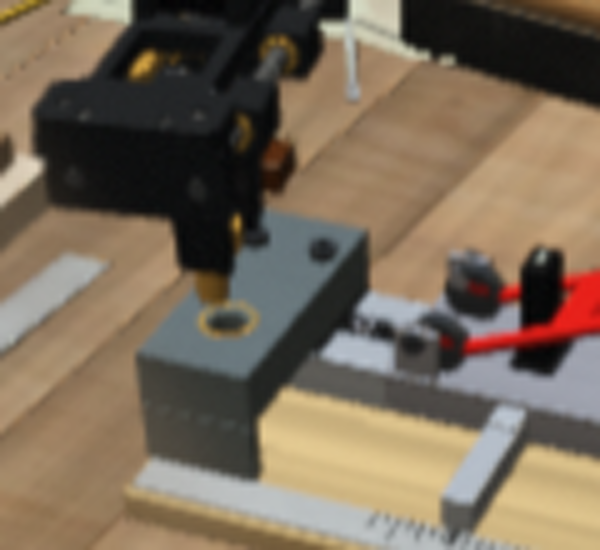

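Wrist crop: the ring is centred at crop (306,245) and the held head at (287,395). The scene crop shows the sleeve just above and slightly behind-left of the hole. Computing the offsets.

```bash
python3 - <<'E'
from fit import *
c=np.load('pics/w4.npy',allow_pickle=True).item();s=c['s'];e=s['eef_pos']
h=cv2.cvtColor(c['pixels'],cv2.COLOR_RGB2HSV);m=cv2.inRange(h,(15,60,120),(35,255,255))
pts=[]
# outer ring edge points visible: scan from outside inwards along radial lines
cx,cy=261.4,217
for a in np.radians(np.arange(150,391,6)):
    for r in np.arange(26,12,-.25):
        u,v=cx+r*np.cos(a),cy+r*np.sin(a)
        if m[int(round(v)),int(round(u))]: pts.append((u,v));break
pts=np.array(pts,np.float32);f=cv2.fitEllipse(pts);print(len(pts),f)
w=onz(c,*f[0],69);print('hole',w.round(1),totool(s,w-e))
# bushing head top face: left/right columns of yellow at widest, bore centre
yy=m[225:270]; cols=np.where(m[255,215:300])[0]+215;print('head cols',cols.min(),cols.max())
for p in((257,252),(257,254)):print('bore?',totool(s,onz(c,*p,e[2]-52.8)-e))
print('sleeve end pix if head at tool(-2,-.3):',proj(c,e+R.from_rotvec(s['tcp_rot']).as_matrix()@[-2,-.3,88.8]))
d=np.load('pics/s4.npy',allow_pickle=True).item()
g=ell(d,(15,70,70),(35,255,255),(208,170,226,180));print('scene ring',g,onz(d,*g[0],69).round(1))
for x in(-3,-2,-1,0):print(x,'scene sleeve end',proj(d,e+R.from_rotvec(s['tcp_rot']).as_matrix()@[x,-.3,88.8]), proj(d,e+R.from_rotvec(s['tcp_rot']).as_matrix()@[x,-.3,64.8]))
E
```

```text
41 ((260.8400573730469, 216.30308532714844), (37.7559700012207, 39.08378219604492), 88.73351287841797)
hole [654.7  98.2  69. ] [ 0.7  2.2 98.1]
head cols 234 279
bore? [-1.1 -0.3 52.8]
bore? [-2.2 -0.3 52.8]
sleeve end pix if head at tool(-2,-.3): [256.90631402 225.90049418]
scene ring ((214.99142980575562, 173.40082931518555), (7.631402492523193, 11.321255683898926), (2, 0, 12, 8)) [653.1  99.4  69. ]
-3 scene sleeve end [212.94083472 168.29482371] [212.10247085 158.31935831]
-2 scene sleeve end [213.40786853 168.34753245] [212.57662811 158.37064573]
-1 scene sleeve end [213.87511371 168.40026838] [213.05100409 158.42196181]
0 scene sleeve end [214.34257021 168.45303148] [213.52559869 158.47330654]
```

jog_arm:
  moves:
    - {"dx": 0.0,"dy": 0.0,"dz": 0.0,"rx": 0.0,"ry": 0.0,"rz": 0.0,"gripper": 0.015}
    - {"dx": 0.0,"dy": 0.0,"dz": 0.0,"rx": 0.0,"ry": 0.0,"rz": 0.0,"gripper": 0.015}
    - {"dx": 0.0,"dy": 0.0,"dz": 0.0,"rx": 0.0,"ry": 0.0,"rz": 0.0,"gripper": 0.015}

```text
time: 5.03
eef_pos: [654.6, 95.7, 165.8]
tcp_rot: [-0.414, 3.113, -0.0]
ft_force: [0.9, 0.1, -0.8]
gripper_width: 0.262
gripper_force: 30.0
```

jog_arm:
  moves:
    - {"dx": 0.002,"dy": 0.0025,"dz": 0.003,"rx": 0.0,"ry": 0.0,"rz": 0.0,"gripper": 0.015}
    - {"dx": 0.002,"dy": 0.0025,"dz": 0.003,"rx": 0.0,"ry": 0.0,"rz": 0.0,"gripper": 0.015}
    - {"dx": 0.002,"dy": 0.0025,"dz": 0.003,"rx": 0.0,"ry": 0.0,"rz": 0.0,"gripper": 0.015}
    - {"dx": 0.002,"dy": 0.0025,"dz": 0.003,"rx": 0.0,"ry": 0.0,"rz": 0.0,"gripper": 0.015}

```text
time: 5.37
eef_pos: [651.6, 97.8, 162.1]
tcp_rot: [0.414, -3.114, 0.0]
ft_force: [-0.0, 0.4, -1.0]
gripper_width: 0.256
gripper_force: 30.0
```

```bash
python3 - <<'E'
from fit import *
c=cap('wrist');s=c['s'];e=s['eef_pos'];print(e.round(1))
w=np.array([654.7,98.2,69]);print('hole in tool',totool(s,w-e))
d=cap('scene');a=c['pixels'][170:280,200:320];b=d['pixels'][140:195,185:245]
cv2.imwrite('pics/m5.png',np.hstack([cv2.resize(a,(400,367),interpolation=3),cv2.resize(b,(400,367),interpolation=3)])[:,:,::-1])
E
```

```text
[651.6  97.8 162.1]
hole in tool [-3.1 -0.4 93.1]
```

View pics/m5.png

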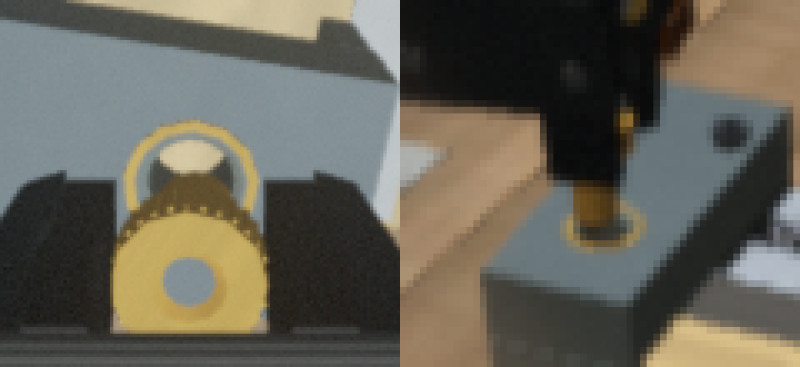

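The wrist half shows the head (190) in line with the ring (192) laterally. The scene half shows the sleeve about 1.5-2 mm off towards +x. I'll nudge and descend with a force check.

jog_arm:
  moves:
    - {"dx": 0.0015,"dy": 0.0,"dz": 0.0,"rx": 0.0,"ry": 0.0,"rz": 0.0,"gripper": 0.015}
    - {"dx": 0.0015,"dy": 0.0,"dz": 0.003,"rx": 0.0,"ry": 0.0,"rz": 0.0,"gripper": 0.015}
    - {"dx": 0.0015,"dy": 0.0,"dz": 0.006,"rx": 0.0,"ry": 0.0,"rz": 0.0,"gripper": 0.015}
    - {"dx": 0.0015,"dy": 0.0,"dz": 0.009,"rx": 0.0,"ry": 0.0,"rz": 0.0,"gripper": 0.015}
    - {"dx": 0.0015,"dy": 0.0,"dz": 0.011,"rx": 0.0,"ry": 0.0,"rz": 0.0,"gripper": 0.015}

```text
time: 5.88
eef_pos: [650.1, 97.2, 150.6]
tcp_rot: [0.414, -3.114, 0.0]
ft_force: [0.1, 0.0, -0.4]
gripper_width: 0.257
gripper_force: 30.0
```

jog_arm:
  moves:
    - {"dx": 0.0,"dy": 0.0,"dz": 0.004,"rx": 0.0,"ry": 0.0,"rz": 0.0,"gripper": 0.015}
    - {"dx": 0.0,"dy": 0.0,"dz": 0.008,"rx": 0.0,"ry": 0.0,"rz": 0.0,"gripper": 0.015}
    - {"dx": 0.0,"dy": 0.0,"dz": 0.012,"rx": 0.0,"ry": 0.0,"rz": 0.0,"gripper": 0.015}
    - {"dx": 0.0,"dy": 0.0,"dz": 0.015,"rx": 0.0,"ry": 0.0,"rz": 0.0,"gripper": 0.015}
    - {"dx": 0.0,"dy": 0.0,"dz": 0.0155,"rx": 0.0,"ry": 0.0,"rz": 0.0,"gripper": 0.015}

```text
time: 6.3
eef_pos: [649.9, 97.2, 134.9]
tcp_rot: [0.414, -3.113, 0.0]
ft_force: [-0.3, 0.2, -0.1]
gripper_width: 0.262
gripper_force: 30.0
```

jog_arm:
  moves:
    - {"dx": 0.0,"dy": 0.0,"dz": 0.0,"rx": 0.0,"ry": 0.0,"rz": 0.0,"gripper": 0.04}
    - {"dx": 0.0,"dy": 0.0,"dz": 0.0,"rx": 0.0,"ry": 0.0,"rz": 0.0,"gripper": 0.04}
    - {"dx": 0.0,"dy": 0.0,"dz": 0.0,"rx": 0.0,"ry": 0.0,"rz": 0.0,"gripper": 0.04}
    - {"dx": 0.0,"dy": 0.0,"dz": 0.0,"rx": 0.0,"ry": 0.0,"rz": 0.0,"gripper": 0.04}
    - {"dx": 0.0,"dy": 0.0,"dz": -0.03,"rx": 0.0,"ry": 0.0,"rz": 0.0,"gripper": 0.04}
    - {"dx": 0.0,"dy": 0.0,"dz": -0.07,"rx": 0.0,"ry": 0.0,"rz": 0.0,"gripper": 0.04}
    - {"dx": 0.0,"dy": 0.0,"dz": -0.1,"rx": 0.0,"ry": 0.0,"rz": 0.0,"gripper": 0.04}
    - {"dx": 0.0,"dy": 0.0,"dz": -0.1,"rx": 0.0,"ry": 0.0,"rz": 0.0,"gripper": 0.04}
    - {"dx": 0.0,"dy": 0.0,"dz": -0.1,"rx": 0.0,"ry": 0.0,"rz": 0.0,"gripper": 0.04}

```text
time: 7.05
eef_pos: [651.5, 97.4, 238.1]
tcp_rot: [-0.413, 3.11, 0.001]
ft_force: [-0.7, -0.3, -0.8]
gripper_width: 0.454
gripper_force: 0.0
```

```bash
python3 - <<'E'
from fit import *
c=cap('wrist');s=c['s'];e=s['eef_pos'];print(e.round(1));save(c,'pics/w6.png');np.save('pics/w6.npy',c,allow_pickle=True)
d=cap('scene');np.save('pics/s6.npy',d,allow_pickle=True)
print(blobs(c,(18,110,90),(32,255,255),60),proj(c,(654.7,98.2,81)))
print(blobs(c,(0,190,120),(6,255,255)),blobs(c,(174,170,120),(180,255,255)))
a=c['pixels'];b=d['pixels'][120:248,185:356]
cv2.imwrite('pics/m6.png',np.hstack([cv2.resize(a,(400,300),interpolation=3),cv2.resize(b,(400,300),interpolation=3)])[:,:,::-1])
E
```

```text
[651.5  97.4 238.1]
[([243, 179, 29, 28, 555], [257.0, 192.4]), ([137, 257, 23, 59, 603], [146.3, 286.6]), ([364, 262, 12, 54, 289], [370.9, 290.5])] [257.15741904 195.21914518]
[([176, 0, 67, 67, 1898], [207.8, 19.6])] []
```

View pics/m6.png

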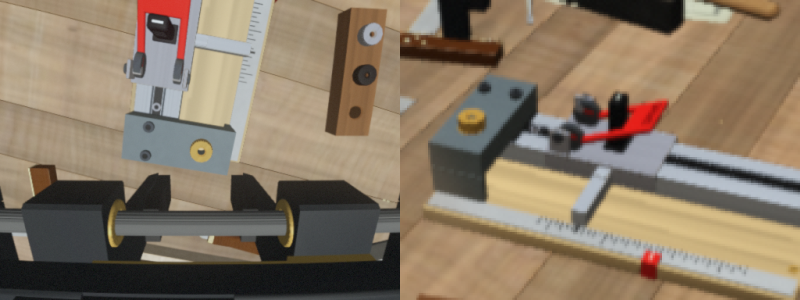

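Bushing is seated: brass head flat on the guide head face, and black and steel still in the block. Next are the jig yaw, grip, pointer and mark.

```bash
python3 - <<'E'
from fit import *
w1=np.load('pics/w1.npy',allow_pickle=True).item();w3=np.load('pics/w3.npy',allow_pickle=True).item();w6=np.load('pics/w6.npy',allow_pickle=True).item()
a=onz(w3,186,115,75);b=onz(w3,182,154,75);print('bolts',a,b)
print('w6 grip top',onz(w6,203,30,91).round(1),'ptr',onz(w6,323,64,19).round(1))
print('w1 clip',onz(w1,120,33,21).round(1),'ptr',onz(w1,101,113,19).round(1))
for c,n in((w1,'w1'),):
    h=cv2.cvtColor(c['pixels'],cv2.COLOR_RGB2HSV);m=cv2.inRange(h,(0,150,120),(8,255,255));print(blobs(c,(0,150,120),(8,255,255),10))
for n in('joint_positions',):print(w6['s'][n].round(3))
# scale board left edge in w1: colour change lines
g=cv2.Canny(w1['pixels'],60,150)[:,85:140]
l=cv2.HoughLinesP(g,1,np.pi/720,40,minLineLength=70,maxLineGap=8)
for x in l[:,0]:
    p=onz(w1,x[0]+85,x[1],17);q=onz(w1,x[2]+85,x[3],17);d=p-q if p[0]>q[0] else q-p
    print(x+[85,0,85,0],np.degrees(np.arctan2(d[1],d[0])).round(2),p.round(),q.round())
E
```

```text
bolts [644.46551014  38.43326163  75.        ] [675.50051886  41.810912    75.        ]
w6 grip top [547.3  30.3  91. ] ptr [533.8 128.7  19. ]
w1 clip [466.4 134.1  21. ] ptr [536.2 127.6  19. ]
[([114, 24, 17, 19, 226], [122.4, 32.4])]
[-0.252  0.617  0.051  1.572 -0.036  0.949  1.646]
[111 211 118  90] 5.34 [627. 149.  17.] [513. 139.  17.]
[119 244 132  45] 5.46 [660. 162.  17.] [473. 144.  17.]
[ 95 105 100  13] 5.69 [531. 120.  17.] [454. 113.  17.]
[117 198 121 128] 5.52 [612. 153.  17.] [545. 147.  17.]
[121 127 127  42] 5.54 [544. 147.  17.] [472. 139.  17.]
[ 96 105 102   1] 5.62 [531. 121.  17.] [445. 113.  17.]
[ 97 152 104  60] 4.02 [573. 128.  17.] [491. 122.  17.]
[ 94 152 104   1] 4.83 [573. 125.  17.] [444. 114.  17.]
[ 97 150 106   0] 5.32 [571. 128.  17.] [443. 116.  17.]
[100 125 108  24] 4.28 [547. 127.  17.] [461. 121.  17.]
[115 134 121  41] 5.62 [552. 142.  17.] [472. 134.  17.]
[ 96 152 105   0] 5.32 [573. 127.  17.] [443. 115.  17.]
```

jog_arm:
  moves:
    - {"dx": 0.118,"dy": -0.038,"dz": 0.0,"rx": 0.0,"ry": 0.0,"rz": 0.12,"gripper": 0.045}
    - {"dx": 0.118,"dy": -0.038,"dz": 0.0,"rx": 0.0,"ry": 0.0,"rz": 0.24,"gripper": 0.045}
    - {"dx": 0.118,"dy": -0.038,"dz": 0.0,"rx": 0.0,"ry": 0.0,"rz": 0.36,"gripper": 0.045}
    - {"dx": 0.118,"dy": -0.038,"dz": 0.0,"rx": 0.0,"ry": 0.0,"rz": 0.48,"gripper": 0.045}
    - {"dx": 0.118,"dy": -0.038,"dz": 0.0,"rx": 0.0,"ry": 0.0,"rz": 0.6,"gripper": 0.045}
    - {"dx": 0.118,"dy": -0.038,"dz": 0.0,"rx": 0.0,"ry": 0.0,"rz": 0.72,"gripper": 0.045}
    - {"dx": 0.118,"dy": -0.038,"dz": 0.0,"rx": 0.0,"ry": 0.0,"rz": 0.84,"gripper": 0.045}
    - {"dx": 0.118,"dy": -0.038,"dz": 0.0,"rx": 0.0,"ry": 0.0,"rz": 0.96,"gripper": 0.045}
    - {"dx": 0.118,"dy": -0.038,"dz": 0.0,"rx": 0.0,"ry": 0.0,"rz": 1.08,"gripper": 0.045}
    - {"dx": 0.118,"dy": -0.038,"dz": 0.0,"rx": 0.0,"ry": 0.0,"rz": 1.2,"gripper": 0.045}

```text
time: 7.98
eef_pos: [545.3, 29.7, 234.1]
tcp_rot: [-1.424, -2.798, 0.003]
ft_force: [0.5, 1.1, 0.9]
gripper_width: 0.512
gripper_force: 0.0
```

jog_arm:
  moves:
    - {"dx": 0.0,"dy": 0.0,"dz": 0.0,"rx": 0.0,"ry": 0.0,"rz": 0.12,"gripper": 0.045}
    - {"dx": 0.0,"dy": 0.0,"dz": 0.0,"rx": 0.0,"ry": 0.0,"rz": 0.24,"gripper": 0.045}
    - {"dx": 0.0,"dy": 0.0,"dz": 0.0,"rx": 0.0,"ry": 0.0,"rz": 0.36,"gripper": 0.045}
    - {"dx": 0.0,"dy": 0.0,"dz": 0.0,"rx": 0.0,"ry": 0.0,"rz": 0.48,"gripper": 0.045}
    - {"dx": 0.0,"dy": 0.0,"dz": 0.0,"rx": 0.0,"ry": 0.0,"rz": 0.54,"gripper": 0.045}
    - {"dx": 0.0,"dy": 0.0,"dz": 0.0,"rx": 0.0,"ry": 0.0,"rz": 0.54,"gripper": 0.045}
    - {"dx": 0.0,"dy": 0.0,"dz": 0.0,"rx": 0.0,"ry": 0.0,"rz": 0.54,"gripper": 0.045}
    - {"dx": 0.0,"dy": 0.0,"dz": 0.0,"rx": 0.0,"ry": 0.0,"rz": 0.54,"gripper": 0.045}

```text
time: 8.65
eef_pos: [545.9, 29.7, 235.0]
tcp_rot: [-2.11, -2.326, 0.002]
ft_force: [0.3, 0.2, -0.7]
gripper_width: 0.509
gripper_force: 0.0
```

```bash
python3 - <<'E'
from fit import *
c=cap('wrist');s=c['s'];e=s['eef_pos'];Rm=R.from_rotvec(s['tcp_rot']).as_matrix();print(e.round(1),'tool y deg',np.degrees(np.arctan2(Rm[1,1],Rm[0,1])),Rm[:,2].round(3))
save(c,'pics/w7.png');np.save('pics/w7.npy',c,allow_pickle=True)
print('red',blobs(c,(0,150,120),(8,255,255),30)); print('grip pred',proj(c,(547,30,91)),'ptr',proj(c,(536,128,19)),'mark',proj(c,(466.4,134.1,21)))
E
```

```text
[545.9  29.7 235. ] tool y deg 5.56819205693226 [-0.001 -0.001 -1.   ]
red [([173, 50, 15, 16, 176], [180.3, 56.8]), ([209, 159, 76, 64, 2648], [235.3, 190.1])]
grip pred [257.68211089 196.1073583 ] ptr [256.13719294  71.51145773] mark [180.67867449  56.84600886]
```

View pics/w7.png

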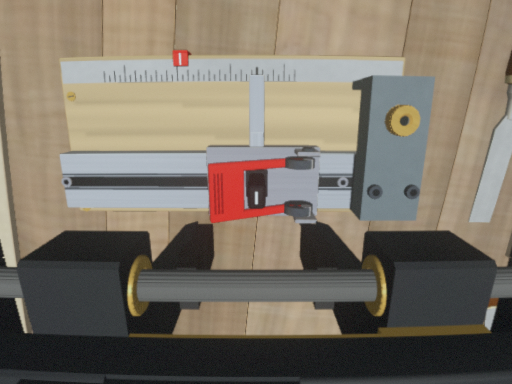

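Wrist view: grip top centred near (257,195), pointer tip near (257,70), clip's white line near (180,58), bushing seated at (405,121). Measuring pointer and mark now.

```bash
cat > pm.py <<'E'
from fit import *
u=np.array([np.cos(np.radians(5.45)),np.sin(np.radians(5.45)),0])
def measure(c,pg,mg,verbose=0):
    im=c['pixels'].astype(int);g=im.sum(2)/3
    h=cv2.cvtColor(c['pixels'],cv2.COLOR_RGB2HSV)
    # clip: white px inside red box
    st=[b for b in blobs(c,(0,150,120),(8,255,255),40) if abs(b[1][0]-mg[0])<15 and abs(b[1][1]-mg[1])<15][0][0]
    x,y,w,hh=st[:4]
    box=h[y+2:y+hh-2,x+2:x+w-2].astype(float); wt=np.clip(140-box[:,:,1],0,None)
    yy,xx=np.mgrid[y+2:y+hh-2,x+2:x+w-2]; mk=((wt*xx).sum()/wt.sum(),(wt*yy).sum()/wt.sum())
    return mk,onz(c,*mk,21),st
E
python3 - <<'E'
from pm import *
c=np.load('pics/w7.npy',allow_pickle=True).item()
mk,M,st=measure(c,(257,70),(180,57));print(mk,M,st)
g=c['pixels'].astype(int).sum(2)//3
print(g[62:92:1,246:269])
h=cv2.cvtColor(c['pixels'],cv2.COLOR_RGB2HSV);print(h[50:66,173:188,1])
E
```

```text
(np.float64(179.57471626733923), np.float64(58.01828499369483)) [465.43775749 133.00248674  21.        ] [173, 50, 15, 16, 176]
[[182 181 182 183 184 184 184 184 183 183 183 183 184 183 184 184 185 184
  183 183 183 182 184]
 [182 182 183 183 183 184 184 185 184 182 183 183 183 184 184 185 184 185
  185 183 183 183 182]
 [182 182 182 181 182 183 184 184 183 184 183 184 183 184 184 186 186 185
  184 184 182 182 183]
 [181 182 182 183 181 183 184 186 184 183 182 182 183 184 184 186 185 185
  185 185 185 183 184]
 [181 180 181 182 182 183 183 183 184 180 168 169 181 185 185 184 184 185
  185 184 182 185 183]
 [183 183 183 182 183 182 182 182 182 168 126 130 168 181 185 185 185 185
  184 182 183 183 182]
 [183 182 181 182 182 181 183 184 181 160 101 106 161 183 184 185 182 184
  185 184 182 182 181]
 [182 181 183 183 181 170 179 182 179 158  97 100 159 182 184 182 163 181
  184 184 183 180 182]
 [182 182 183 182 180 152 166 180 179 157  97 101 160 181 183 177 140 169
  182 183 181 181 180]
 [182 183 184 183 179 149 162 180 180 156  97 103 161 181 182 175 133 162
  180 181 182 182 181]
 [
[... 2247 characters left out ...]
0 190]
 [162 177 180 178 176 115   7  22 120 170 170 168 166 167 191]
 [163 182 182 180 174 118   6  21 117 167 169 168 170 172 182]
 [161 176 185 179 181 118   2   5 115 171 169 170 170 173 175]
 [159 179 180 176 177 122   6   3 116 168 174 171 169 170 169]
 [138 177 178 176 176 137  26   5 109 171 174 172 168 170 164]
 [122 178 176 178 175 135  29   4 110 170 169 169 167 172 156]
 [119 176 177 178 177 137  27   5  99 171 172 170 170 174 164]
 [104 171 175 176 175 140  32   4  97 170 172 175 172 173 173]
 [105 172 179 176 179 153  55   4  91 166 171 172 171 173 164]
 [ 96 165 177 178 177 158  71  17 100 167 175 173 177 173 161]
 [ 61 137 158 165 171 153 130 105 137 145 146 150 148 143 123]]
```

```bash
python3 - <<'E'
from pm import *
c=np.load('pics/w7.npy',allow_pickle=True).item();s=c['s'];e=s['eef_pos']
P=onz(c,256.5,67.5,19);M=onz(c,179.5,57.5,21);G=onz(c,257,195,91)
print('ptr',P.round(1),'mark',M.round(1),'mark-ptr along u',((M-P)@u).round(2))
print('grip tool',totool(s,G-e),G.round(1),'ptr-based grip', (P+104*np.array([u[1],-u[0],0])).round(1), 'tool',totool(s,P+104*np.array([u[1],-u[0],0])-e))
E
```

```text
ptr [536.  131.5  19. ] mark [465.3 133.4  21. ] mark-ptr along u -70.14
grip tool [  1.1   0.8 144. ] [546.4  30.8  91. ] ptr-based grip [545.9  28.   19. ] tool [-1.70e+00  2.00e-01  2.16e+02]
```

jog_arm:
  moves:
    - {"dx": 0.0,"dy": 0.0005,"dz": 0.03,"rx": 0.0,"ry": 0.0,"rz": 0.0,"gripper": 0.03}
    - {"dx": 0.0,"dy": 0.0005,"dz": 0.06,"rx": 0.0,"ry": 0.0,"rz": 0.0,"gripper": 0.03}
    - {"dx": 0.0,"dy": 0.0005,"dz": 0.07,"rx": 0.0,"ry": 0.0,"rz": 0.0,"gripper": 0.03}
    - {"dx": 0.0,"dy": 0.0005,"dz": 0.078,"rx": 0.0,"ry": 0.0,"rz": 0.0,"gripper": 0.03}
    - {"dx": 0.0,"dy": 0.0005,"dz": 0.086,"rx": 0.0,"ry": 0.0,"rz": 0.0,"gripper": 0.03}
    - {"dx": 0.0,"dy": 0.0005,"dz": 0.086,"rx": 0.0,"ry": 0.0,"rz": 0.0,"gripper": 0.03}
    - {"dx": 0.0,"dy": 0.0005,"dz": 0.086,"rx": 0.0,"ry": 0.0,"rz": 0.0,"gripper": 0.03}

```text
time: 9.28
eef_pos: [547.3, 29.7, 150.3]
tcp_rot: [2.113, 2.324, 0.001]
ft_force: [0.1, -0.5, 0.9]
gripper_width: 0.343
gripper_force: 0.0
```

jog_arm:
  moves:
    - {"dx": 0.0,"dy": 0.0,"dz": 0.0,"rx": 0.0,"ry": 0.0,"rz": 0.0,"gripper": 0.008}
    - {"dx": 0.0,"dy": 0.0,"dz": 0.0,"rx": 0.0,"ry": 0.0,"rz": 0.0,"gripper": 0.008}
    - {"dx": 0.0,"dy": 0.0,"dz": 0.0,"rx": 0.0,"ry": 0.0,"rz": 0.0,"gripper": 0.008}
    - {"dx": 0.0,"dy": 0.0,"dz": 0.0,"rx": 0.0,"ry": 0.0,"rz": 0.0,"gripper": 0.008}
    - {"dx": 0.0,"dy": 0.0,"dz": 0.0,"rx": 0.0,"ry": 0.0,"rz": 0.0,"gripper": 0.008}

```text
time: 9.7
eef_pos: [547.3, 29.9, 150.4]
tcp_rot: [2.113, 2.324, 0.002]
ft_force: [-0.6, -0.0, 7.2]
gripper_width: 0.156
gripper_force: 30.0
```

jog_arm:
  moves:
    - {"dx": 0.0,"dy": -0.008,"dz": 0.0,"rx": 0.0,"ry": 0.0,"rz": 0.0,"gripper": 0.008}
    - {"dx": 0.0,"dy": -0.02,"dz": 0.0,"rx": 0.0,"ry": 0.0,"rz": 0.0,"gripper": 0.008}
    - {"dx": 0.0,"dy": -0.032,"dz": 0.0,"rx": 0.0,"ry": 0.0,"rz": 0.0,"gripper": 0.008}
    - {"dx": 0.0,"dy": -0.044,"dz": 0.0,"rx": 0.0,"ry": 0.0,"rz": 0.0,"gripper": 0.008}
    - {"dx": 0.0,"dy": -0.056,"dz": 0.0,"rx": 0.0,"ry": 0.0,"rz": 0.0,"gripper": 0.008}
    - {"dx": 0.0,"dy": -0.064,"dz": 0.0,"rx": 0.0,"ry": 0.0,"rz": 0.0,"gripper": 0.008}
    - {"dx": 0.0,"dy": -0.069,"dz": 0.0,"rx": 0.0,"ry": 0.0,"rz": 0.0,"gripper": 0.008}
    - {"dx": 0.0,"dy": -0.069,"dz": 0.0,"rx": 0.0,"ry": 0.0,"rz": 0.0,"gripper": 0.008}
    - {"dx": 0.0,"dy": -0.069,"dz": 0.0,"rx": 0.0,"ry": 0.0,"rz": 0.0,"gripper": 0.008}
    - {"dx": 0.0,"dy": -0.069,"dz": 0.0,"rx": 0.0,"ry": 0.0,"rz": 0.0,"gripper": 0.008}

```text
time: 10.53
eef_pos: [478.1, 23.2, 150.4]
tcp_rot: [2.113, 2.324, 0.002]
ft_force: [-0.8, 0.6, 8.2]
gripper_width: 0.151
gripper_force: 30.0
```

```bash
cat >> pm.py <<'E'
def check(name):
    c=cap('wrist');s=c['s'];save(c,f'pics/{name}.png');np.save(f'pics/{name}.npy',c,allow_pickle=True)
    im=c['pixels'];hsv=cv2.cvtColor(im,cv2.COLOR_RGB2HSV);g=im.astype(int).sum(2)//3
    print('red',blobs(c,(0,150,100),(8,255,255),30),s['eef_pos'].round(1))
    return c,g,hsv
E
python3 - <<'E'
from pm import *
c,g,h=check('w8');p=proj(c,(465.3,133.4,21));print('mark pred',p)
x,y=int(p[0]),int(p[1])
print('sat');print(h[y-12:y+14:2,x-14:x+15,1]);print('grey');print(g[y+4:y+34:2,x-14:x+15])
E
```

```text
red [([242, 25, 21, 23, 287], [250.0, 35.1]), ([184, 180, 115, 60, 2856], [225.4, 203.9]), ([243, 257, 27, 10, 136], [253.9, 261.8])] [478.1  23.2 150.4]
mark pred [252.10471734  35.9353879 ]
sat
[[ 86  74  72  70  70  68  71  69  69  67  71  67  69  72  70  72  72  72
   66  67  72  67  67  69  68  69  65  65  65]
 [ 84  76  76  86 128 157 165 165 165 165 162 161 164 163 163 168 166 164
  162 163 161 160 159 150 110  69  67  67  69]
 [ 84  78  84 139 174 178 178 179 176 177 175 176 174 173 172 178 175 177
  177 181 182 179 183 182 175  92  70  67  69]
 [ 80  75  86 132 166 173 174 170 173 171 168 170 144  63  59 102 155 164
  163 164 163 158 157 159 168  96  73  72  74]
 [ 80  75  83 140 162 158 154 157 159 156 154 153 106   5   8  45 128 148
  148 144 141 143 143 149 165  97  71  74  74]
 [ 78  76  84 131 162 162 157 159 156 158 153 154 107   5   9  44 128 147
  147 144 145 144 142 149 161  95  76  74  77]
 [ 68  68  72 120 161 161 158 155 156 157 154 150 104   5   8  44 128 147
  145 144 144 145 142 146 155  83  67  67  64]
 [ 57  60  64 117 164 158 157 153 155 155 154 152 104   5
[... 1790 characters left out ...]
188 140 146 186 192 192 191 191 193 190 185 110
   86  99 147 180 148 139 184 189 188 189 190]
 [181 188 190 191 192 192 188 140 148 173 180 179 179 178 179 178 172 119
  105 111 144 170 147 148 172 176 176 178 181]
 [130 178 188 191 191 191 187 154 175 183 185 184 185 185 185 186 186 183
  185 183 184 184 185 184 185 182 182 182 179]
 [129 179 190 190 191 190 188 167 173 184 185 185 186 187 186 187 187 187
  187 187 186 187 187 187 187 188 185 186 178]
 [130 179 190 191 191 190 189 165 173 183 186 185 185 186 186 188 186 187
  186 185 186 186 186 188 187 186 187 185 179]
 [130 180 190 190 191 189 187 164 174 183 184 184 186 186 187 185 187 187
  187 187 185 186 186 187 186 188 186 185 178]]
```

```bash
python3 - <<'E'
from pm import *
c=np.load('pics/w8.npy',allow_pickle=True).item()
P=onz(c,256.2,50,19);M=onz(c,251.9,36,21);print(P,M,(P-M)@u,(P-M)@np.array([np.cos(.0972),np.sin(.0972),0]))
E
```

```text
[468.67932324 125.55514188  19.        ] [465.17345828 133.34905534  21.        ] 2.7497734975173094 2.732940510769227
```

jog_arm:
  moves:
    - {"dx": 0.0,"dy": -0.0017,"dz": 0.0,"rx": 0.0,"ry": 0.0,"rz": 0.0,"gripper": 0.008}
    - {"dx": 0.0,"dy": -0.0017,"dz": 0.0,"rx": 0.0,"ry": 0.0,"rz": 0.0,"gripper": 0.008}
    - {"dx": 0.0,"dy": -0.0017,"dz": 0.0,"rx": 0.0,"ry": 0.0,"rz": 0.0,"gripper": 0.008}
    - {"dx": 0.0,"dy": -0.0017,"dz": 0.0,"rx": 0.0,"ry": 0.0,"rz": 0.0,"gripper": 0.008}
    - {"dx": 0.0,"dy": -0.0017,"dz": 0.0,"rx": 0.0,"ry": 0.0,"rz": 0.0,"gripper": 0.008}

```text
time: 11.0
eef_pos: [476.7, 23.1, 150.4]
tcp_rot: [2.113, 2.324, 0.002]
ft_force: [-0.5, 0.1, 7.1]
gripper_width: 0.15
gripper_force: 30.0
```

```bash
cat >> pm.py <<'E'
def err(c,M=np.array([465.2,133.35,21])):
    "pointer minus mark along u: weighted dark / white columns in this view"
    p=proj(c,M);x,y=int(p[0]),int(p[1]);im=c['pixels'];h=cv2.cvtColor(im,cv2.COLOR_RGB2HSV)
    g=im.astype(float).sum(2)/3
    w=np.clip(110-h[y-4:y+6,x-7:x+8,1].astype(float),0,None).sum(0);m=(w*np.arange(x-7,x+8)).sum()/w.sum()
    r=g[y+16:y+22,x-14:x+15];w=np.clip(130-r,0,None).sum(0);q=(w*np.arange(x-14,x+15)).sum()/max(w.sum(),1)
    return m,q,(onz(c,q,y+18,19)-onz(c,m,y,21))@u
E
python3 - <<'E'
from pm import *
print(err(np.load('pics/w8.npy',allow_pickle=True).item()))
c,g,h=check('w9');print(err(c))
E
```

```text
(np.float64(251.81870711448175), np.float64(256.1127995324372), np.float64(2.7459844987648285))
red [([244, 25, 21, 23, 273], [251.8, 35.0]), ([184, 180, 114, 60, 2858], [225.3, 204.0]), ([243, 257, 27, 10, 137], [253.9, 261.9])] [476.7  23.1 150.4]
(np.float64(253.81089978054132), np.float64(256.08216676810713), np.float64(1.4560145674715361))
```

jog_arm:
  moves:
    - {"dx": 0.0,"dy": 0.0,"dz": 0.002,"rx": 0.0,"ry": 0.0,"rz": 0.0,"gripper": 0.008}
    - {"dx": 0.0,"dy": 0.0,"dz": 0.004,"rx": 0.0,"ry": 0.0,"rz": 0.0,"gripper": 0.008}
    - {"dx": 0.0,"dy": 0.0,"dz": 0.006,"rx": 0.0,"ry": 0.0,"rz": 0.0,"gripper": 0.008}

```text
time: 11.3
eef_pos: [482.1, 23.4, 148.3]
tcp_rot: [2.109, 2.318, 0.017]
ft_force: [-0.6, 0.9, 46.9]
gripper_width: 0.157
gripper_force: 30.2
```

Gripping hard while sliding down sticks (47 N and a sideways drift). I'll back off and check.

jog_arm:
  moves:
    - {"dx": 0.0,"dy": 0.0,"dz": -0.003,"rx": 0.0,"ry": 0.0,"rz": 0.0,"gripper": 0.008}
    - {"dx": 0.0,"dy": 0.0,"dz": -0.005,"rx": 0.0,"ry": 0.0,"rz": 0.0,"gripper": 0.008}
    - {"dx": 0.0,"dy": 0.0,"dz": -0.005,"rx": 0.0,"ry": 0.0,"rz": 0.0,"gripper": 0.008}

```text
time: 11.55
eef_pos: [475.3, 22.8, 148.5]
tcp_rot: [-2.113, -2.324, 0.002]
ft_force: [-0.6, -0.8, 0.9]
gripper_width: 0.152
gripper_force: 30.0
```

```bash
python3 - <<'E'
from pm import *
c,g,h=check('w10');print(err(c))
E
```

```text
red [([247, 24, 21, 23, 262], [254.3, 33.7]), ([183, 181, 116, 60, 2899], [225.4, 204.2]), ([243, 257, 28, 12, 134], [253.9, 263.1])] [475.3  22.8 148.5]
(np.float64(256.8870320855615), np.float64(256.19436813186815), np.float64(-0.438089885213829))
```

jog_arm:
  moves:
    - {"dx": 0.0,"dy": 0.0018,"dz": 0.0,"rx": 0.0,"ry": 0.0,"rz": 0.0,"gripper": 0.008}
    - {"dx": 0.0,"dy": 0.0018,"dz": 0.0,"rx": 0.0,"ry": 0.0,"rz": 0.0,"gripper": 0.008}
    - {"dx": 0.0,"dy": 0.0018,"dz": 0.0,"rx": 0.0,"ry": 0.0,"rz": 0.0,"gripper": 0.008}
    - {"dx": 0.0,"dy": 0.0018,"dz": 0.0,"rx": 0.0,"ry": 0.0,"rz": 0.0,"gripper": 0.008}
    - {"dx": 0.0,"dy": 0.0018,"dz": 0.0,"rx": 0.0,"ry": 0.0,"rz": 0.0,"gripper": 0.008}
    - {"dx": 0.0,"dy": 0.0018,"dz": 0.0,"rx": 0.0,"ry": 0.0,"rz": 0.0,"gripper": 0.0155}
    - {"dx": 0.0,"dy": 0.0018,"dz": 0.0,"rx": 0.0,"ry": 0.0,"rz": 0.0,"gripper": 0.0155}

```text
time: 12.18
eef_pos: [478.3, 23.7, 148.8]
tcp_rot: [-2.113, -2.324, -0.001]
ft_force: [-0.7, -0.2, -0.7]
gripper_width: 0.177
gripper_force: 0.0
```

```bash
python3 - <<'E'
from pm import *
c,g,h=check('w11');print(err(c),c['s']['gripper_width'],c['s']['gripper_force'])
E
```

```text
red [([241, 25, 22, 23, 265], [249.2, 34.5]), ([182, 182, 116, 61, 2819], [224.9, 204.8]), ([241, 251, 32, 19, 192], [254.9, 262.7])] [478.3  23.7 148.8]
(np.float64(251.54075691411936), np.float64(255.80522565320663), np.float64(2.704550060535737)) 0.17720534584341852 0.0
```

jog_arm:
  moves:
    - {"dx": 0.0,"dy": -0.001,"dz": 0.004,"rx": 0.0,"ry": 0.0,"rz": 0.0,"gripper": 0.0155}
    - {"dx": 0.0,"dy": -0.001,"dz": 0.008,"rx": 0.0,"ry": 0.0,"rz": 0.0,"gripper": 0.0155}
    - {"dx": 0.0,"dy": -0.001,"dz": 0.012,"rx": 0.0,"ry": 0.0,"rz": 0.0,"gripper": 0.0155}
    - {"dx": 0.0,"dy": -0.001,"dz": 0.016,"rx": 0.0,"ry": 0.0,"rz": 0.0,"gripper": 0.0155}
    - {"dx": 0.0,"dy": -0.001,"dz": 0.019,"rx": 0.0,"ry": 0.0,"rz": 0.0,"gripper": 0.0155}
    - {"dx": 0.0,"dy": -0.001,"dz": 0.019,"rx": 0.0,"ry": 0.0,"rz": 0.0,"gripper": 0.0155}

```text
time: 12.73
eef_pos: [477.1, 23.2, 129.1]
tcp_rot: [-2.113, -2.324, 0.001]
ft_force: [0.6, -0.7, 0.0]
gripper_width: 0.173
gripper_force: 0.3
```

```bash
python3 - <<'E'
from pm import *
c,g,h=check('w12');print(err(c),c['s']['gripper_width'],c['s']['gripper_force'])
E
```

```text
red [([242, 15, 24, 26, 309], [249.9, 24.8]), ([177, 188, 129, 55, 3016], [226.5, 207.3])] [477.1  23.2 129.1]
(np.float64(253.36637642330876), np.float64(257.40159411404045), np.float64(2.320326717502057)) 0.17255795818411954 0.2660495135933161
```

jog_arm:
  moves:
    - {"dx": 0.0,"dy": -0.0007,"dz": 0.003,"rx": 0.0,"ry": 0.0,"rz": 0.0,"gripper": 0.0155}
    - {"dx": 0.0,"dy": -0.0007,"dz": 0.006,"rx": 0.0,"ry": 0.0,"rz": 0.0,"gripper": 0.0155}
    - {"dx": 0.0,"dy": -0.0007,"dz": 0.008,"rx": 0.0,"ry": 0.0,"rz": 0.0,"gripper": 0.0155}
    - {"dx": 0.0,"dy": -0.0007,"dz": 0.01,"rx": 0.0,"ry": 0.0,"rz": 0.0,"gripper": 0.0155}

```text
time: 13.12
eef_pos: [476.8, 23.1, 119.6]
tcp_rot: [2.113, 2.324, 0.001]
ft_force: [0.8, 0.5, 0.2]
gripper_width: 0.178
gripper_force: 0.6
```

```bash
python3 - <<'E'
from pm import *
c,g,h=check('w13');print(err(c),c['s']['gripper_width'],c['s']['gripper_force'])
E
```

```text
red [([241, 10, 26, 27, 379], [251.1, 21.5]), ([178, 192, 132, 51, 3046], [228.1, 207.5])] [476.8  23.1 119.6]
(np.float64(253.513893129771), np.float64(256.7530612244898), np.float64(1.76201043268625)) 0.17842313913834 0.5647533293813467
```

jog_arm:
  moves:
    - {"dx": 0.0,"dy": 0.0,"dz": 0.002,"rx": 0.0,"ry": 0.0,"rz": 0.0,"gripper": 0.0155}
    - {"dx": 0.0,"dy": 0.0,"dz": 0.004,"rx": 0.0,"ry": 0.0,"rz": 0.0,"gripper": 0.0155}
    - {"dx": 0.0,"dy": 0.0,"dz": 0.006,"rx": 0.0,"ry": 0.0,"rz": 0.0,"gripper": 0.0155}
    - {"dx": 0.0,"dy": 0.0,"dz": 0.007,"rx": 0.0,"ry": 0.0,"rz": 0.0,"gripper": 0.0155}

```text
time: 13.5
eef_pos: [475.6, 23.0, 112.4]
tcp_rot: [-2.112, -2.323, 0.002]
ft_force: [-4.4, -0.4, 10.8]
gripper_width: 0.172
gripper_force: 5.5
```

```bash
python3 - <<'E'
from pm import *
c,g,h=check('w14');print(err(c),c['s']['gripper_width'],c['s']['gripper_force'])
E
```

```text
red [([244, 6, 26, 28, 419], [253.4, 18.2]), ([180, 194, 133, 49, 3074], [230.3, 207.8])] [475.6  23.  112.4]
(np.float64(256.2362739049969), np.float64(255.24881033310672), np.float64(-0.5249126733000898)) 0.17227519922095733 5.476332809776068
```

jog_arm:
  moves:
    - {"dx": 0.0,"dy": 0.0,"dz": 0.002,"rx": 0.0,"ry": 0.0,"rz": 0.0,"gripper": 0.0155}
    - {"dx": 0.0,"dy": 0.0,"dz": 0.003,"rx": 0.0,"ry": 0.0,"rz": 0.0,"gripper": 0.0155}
    - {"dx": 0.0,"dy": 0.0,"dz": 0.003,"rx": 0.0,"ry": 0.0,"rz": 0.0,"gripper": 0.0155}

```text
time: 13.8
eef_pos: [475.3, 22.9, 110.4]
tcp_rot: [-2.112, -2.322, 0.002]
ft_force: [-7.7, -1.2, 21.8]
gripper_width: 0.173
gripper_force: 13.2
```

```bash
python3 - <<'E'
from pm import *
c,g,h=check('w15');print(err(c),c['s']['gripper_width'],c['s']['gripper_force'])
d=cap('scene');b=d['pixels'][130:232,205:341]
cv2.imwrite('pics/m15.png',np.hstack([cv2.resize(c['pixels'],(400,300),interpolation=3),cv2.resize(b,(400,300),interpolation=3)])[:,:,::-1])
E
```

```text
red [([244, 5, 27, 28, 423], [254.0, 17.2]), ([180, 193, 133, 50, 3088], [230.4, 207.8])] [475.3  22.9 110.4]
(np.float64(256.85112606025154), np.float64(253.66666666666663), np.float64(-1.6673942971647622)) 0.17294213714063278 13.218199973925948
```

View pics/m15.png

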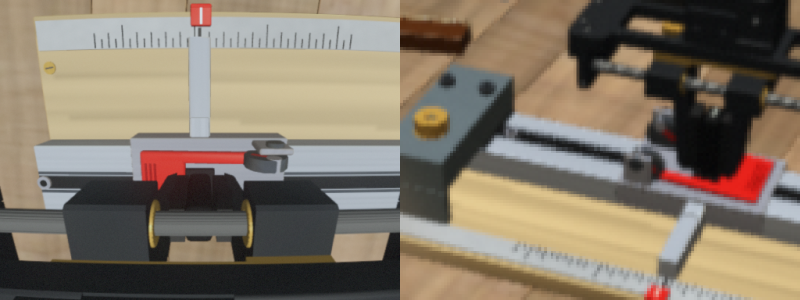

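Scene half: lever looks nearly level and bushing still seated. Wrist half: pointer just under the clip's line at (201,32). Checking pixel detail.

```bash
python3 - <<'E'
from pm import *
c=np.load('pics/w15.npy',allow_pickle=True).item();g=c['pixels'].astype(int).sum(2)//3
print(g[10:54:2,242:272])
for n in('w13','w14','w15'):
    k=np.load(f'pics/{n}.npy',allow_pickle=True).item();print(n,proj(k,(465.2,133.35,21)).round(1))
E
```

```text
[[127 114 109 119 125 124 126 126 126 125 125 128 130 167 214 217 211 153
  132 131 134 134 133 134 132 135 133 124 126 142]
 [128 104 105 120 125 125 124 126 125 129 128 129 134 171 217 220 215 156
  133 132 134 135 135 137 136 137 131 124 125 140]
 [132 108 102 119 125 126 123 127 128 126 129 130 134 170 218 221 214 154
  135 135 134 134 134 135 134 134 133 124 123 138]
 [163 131 111 122 124 126 127 128 128 130 128 129 136 171 217 221 216 155
  133 134 133 135 136 136 134 136 133 126 136 165]
 [164 132 111 124 127 128 129 130 128 127 129 131 134 171 218 221 216 156
  133 135 133 135 135 135 136 136 133 125 137 164]
 [164 144 119 123 129 128 128 131 128 131 131 130 136 171 219 221 216 156
  135 132 134 134 134 136 136 136 131 121 137 165]
 [187 166 132 124 128 129 129 129 129 131 131 132 136 171 217 220 214 157
  133 135 135 134 134 134 135 136 134 125 150 183]
 [189 169 134 124 128 128 129 130 130 130 132 132 137 172 216 220 216 157
  135 135 135 133 134 136 137 135 133 125 154 185]
 [189 168 132 123 129 127 131 131 131 131 132 131 133 172 219 222 215 156
  134 134 134 136 135 136 
[... 1004 characters left out ...]
132 143 185 189 188]
 [190 190 191 192 192 189 150 119 184 192 188 151  95  86  89 130 185 190
  190 192 189 188 189 189 177 130 144 185 190 188]
 [188 189 191 193 190 189 157 137 185 191 189 157 124 116 119 144 187 190
  189 190 187 190 190 188 179 134 146 186 190 189]
 [171 181 185 185 185 186 187 186 185 188 187 186 186 187 187 186 187 186
  186 186 185 185 185 182 181 180 174 174 188 189]
 [173 183 185 185 186 188 185 187 187 186 188 187 187 187 186 186 187 186
  187 187 187 187 185 186 185 181 173 170 189 189]
 [172 181 186 185 187 185 185 186 187 187 186 187 187 185 185 186 187 186
  188 188 187 188 187 186 185 181 172 169 189 190]]
w13 [253.7  22.8]
w14 [256.4  19.1]
w15 [257.   18.1]
```

jog_arm:
  moves:
    - {"dx": 0.0,"dy": 0.0,"dz": 0.0,"rx": 0.0,"ry": 0.0,"rz": 0.0,"gripper": 0.0155}
    - {"dx": 0.0,"dy": 0.0,"dz": 0.002,"rx": 0.0,"ry": 0.0,"rz": 0.0,"gripper": 0.0155}
    - {"dx": 0.0,"dy": 0.0,"dz": 0.002,"rx": 0.0,"ry": 0.0,"rz": 0.0,"gripper": 0.0155}

```text
time: 14.15
eef_pos: [475.2, 22.8, 109.2]
tcp_rot: [-2.112, -2.321, 0.002]
ft_force: [-11.7, -1.3, 34.6]
gripper_width: 0.178
gripper_force: 26.4
```

```bash
cat >> pm.py <<'E'
def err2(c,M=np.array([465.2,133.35,21])):
    p=proj(c,M);x,y=int(p[0]),int(p[1]);im=c['pixels'];h=cv2.cvtColor(im,cv2.COLOR_RGB2HSV);g=im.astype(float).sum(2)/3
    w=np.clip(110-h[y-4:y+6,x-7:x+8,1].astype(float),0,None).sum(0);m=(w*np.arange(x-7,x+8)).sum()/w.sum()
    r=g[y+19:y+27,x-14:x+15].mean(0);i=int(np.argmin(r));w=np.clip(150-r[i-3:i+4],0,None);q=(w*np.arange(i-3,i+4)).sum()/w.sum()+x-14
    return m,q,(onz(c,q,y+22,19)-onz(c,m,y,21))@u
E
python3 - <<'E'
from pm import *
for n in('w14','w15'): print(err2(np.load(f'pics/{n}.npy',allow_pickle=True).item()))
c,g,h=check('w16');print(err2(c))
d=cap('scene');np.save('pics/s16.npy',d,allow_pickle=True)
# paddle outline in scene, and predicted corners for lever 0, .06, .12 given leg at mark
ux=u;xx=np.array([u[1],-u[0],0])
G=np.array([465.2,133.35,0])-ux*1.0+104*xx
h=cv2.cvtColor(d['pixels'],cv2.COLOR_RGB2HSV);m=cv2.inRange(h,(0,170,90),(6,255,255));m[215:]=0
k=max(cv2.findContours(m,0,1)[0],key=cv2.contourArea)[:,0];print('scene red extents L,R,T,B',k[k[:,0].argmin()],k[k[:,0].argmax()],k[k[:,1].argmin()],k[k[:,1].argmax()])
for th in(0,.06,.12,.2):
    o=[]
    for sx in(-25,25):
        r=84;z=-10
        Q=G+ux*(44-r*np.cos(th)-(-z)*-np.sin(th)*0)+xx*sx; Q[2]=59+r*np.sin(th)+z*np.cos(th)
        o.append(proj(d,Q).round(1))
    print(th,o)
E
```

```text
(np.float64(256.2362739049969), np.float64(256.0699108978753), np.float64(-0.0891051377541787))
(np.float64(256.85112606025154), np.float64(255.21614802354918), np.float64(-0.8572443658591252))
red [([244, 4, 27, 29, 441], [253.9, 16.1]), ([181, 194, 133, 49, 3073], [231.5, 207.9])] [475.2  22.8 109.2]
(np.float64(257.1541850220264), np.float64(254.7662090813094), np.float64(-1.2422332942115577))
scene red extents L,R,T,B [293 189] [330 188] [322 184] [323 198]
0 [array([324.5, 197.4]), array([331. , 183.8])]
0.06 [array([324.6, 195.3]), array([331.1, 181.7])]
0.12 [array([324.6, 193.2]), array([331.1, 179.6])]
0.2 [array([324.3, 190.3]), array([330.9, 176.8])]
```

Scene corners match lever angle 0, with the pointer at about -1.2 mm. I'll ease off the push a little and close the grip.

jog_arm:
  moves:
    - {"dx": 0.0,"dy": 0.0,"dz": -0.002,"rx": 0.0,"ry": 0.0,"rz": 0.0,"gripper": 0.0155}
    - {"dx": 0.0,"dy": 0.0,"dz": -0.003,"rx": 0.0,"ry": 0.0,"rz": 0.0,"gripper": 0.008}
    - {"dx": 0.0,"dy": 0.0,"dz": -0.003,"rx": 0.0,"ry": 0.0,"rz": 0.0,"gripper": 0.008}
    - {"dx": 0.0,"dy": 0.0,"dz": -0.003,"rx": 0.0,"ry": 0.0,"rz": 0.0,"gripper": 0.008}
    - {"dx": 0.0,"dy": 0.0,"dz": -0.003,"rx": 0.0,"ry": 0.0,"rz": 0.0,"gripper": 0.008}
    - {"dx": 0.0,"dy": 0.0,"dz": -0.003,"rx": 0.0,"ry": 0.0,"rz": 0.0,"gripper": 0.008}

```text
time: 14.75
eef_pos: [474.9, 22.9, 111.1]
tcp_rot: [-2.112, -2.322, 0.003]
ft_force: [-7.2, -0.8, 18.0]
gripper_width: 0.156
gripper_force: 33.5
```

```bash
python3 - <<'E'
from pm import *
c,g,h=check('w17');print(err2(c),c['s']['ft_force'],c['s']['gripper_width'],c['s']['gripper_force'])
g=c['pixels'].astype(int).sum(2)//3;x,y=[int(v) for v in proj(c,(465.2,133.35,21))];print(g[[y,y+20,y+22,y+24],x-14:x+15],x)
d=cap('scene');h=cv2.cvtColor(d['pixels'],cv2.COLOR_RGB2HSV);m=cv2.inRange(h,(0,170,90),(6,255,255));m[215:]=0
k=max(cv2.findContours(m,0,1)[0],key=cv2.contourArea)[:,0];print('scene red extents L,R,T,B',k[k[:,0].argmin()],k[k[:,0].argmax()],k[k[:,1].argmin()],k[k[:,1].argmax()])
print(blobs(d,(18,110,90),(32,255,255),30),proj(d,(654.7,98.2,75)))
E
```

```text
red [([245, 5, 26, 29, 416], [254.6, 16.7]), ([181, 193, 133, 49, 3098], [231.6, 207.7])] [474.9  22.9 111.1]
(np.float64(257.73219814241486), np.float64(256.4567495377029), np.float64(-0.6595486001184228)) [-7.19280654 -0.84054727 18.04420698] 0.15613834066173246 33.545311231864616
[[162 130 111 119 126 127 127 129 130 129 131 129 137 173 218 219 202 147
  134 135 135 134 134 134 135 136 129 120 136]
 [189 190 190 191 190 188 138 129 185 191 192 186 109  86  88 114 184 189
  190 189 189 190 189 190 189 189 190 189 188]
 [190 189 189 190 191 187 137 131 186 191 191 187 110  84  85 116 183 190
  190 189 189 188 188 188 184 173 177 187 187]
 [190 190 189 192 191 187 135 129 187 192 191 186 107  89  87 113 185 190
  189 190 187 188 189 187 177 131 147 184 189]] 257
scene red extents L,R,T,B [293 189] [330 188] [322 182] [321 197]
[([161, 25, 16, 13, 63], [168.2, 29.1]), ([203, 43, 16, 10, 109], [210.3, 47.7]), ([343, 42, 38, 9, 86], [362.3, 45.6]), ([396, 49, 38, 8, 92], [413.3, 53.0]), ([354, 59, 19, 6, 59], [363.7, 61.6]), ([280, 97, 7, 7, 32], [282.9, 99.8]), ([158, 107, 26, 13, 71], [170.8, 112.8]), ([393, 121, 15, 54, 452], [400.0, 147.2]), ([210, 167, 11, 10, 88], [214.6, 171.0]), ([209, 213, 78, 23, 265], [250.7, 224.5]), ([296, 232, 64, 21, 240], [327.2, 243.1])] [214.42882668 170.48338232]
```

```bash
python3 - <<'E'
from pm import *
a=np.load('pics/s16.npy',allow_pickle=True).item()
d=cap('scene')
for c in(a,d):
    h=cv2.cvtColor(c['pixels'],cv2.COLOR_RGB2HSV)
    print(h[179:202,[316,318,320,322,324,326],1].T.tolist());
    m=cv2.inRange(h,(0,150,70),(8,255,255))[175:205,312:335];ys,xs=np.nonzero(m);print(len(ys),ys.mean()+175,xs.mean()+312)
E
```

```text
[[21, 18, 0, 20, 18, 0, 0, 0, 17, 17, 77, 196, 223, 226, 225, 224, 224, 200, 70, 16, 20, 15, 8], [0, 0, 15, 30, 16, 17, 32, 28, 32, 98, 182, 215, 225, 224, 223, 225, 223, 213, 135, 27, 20, 14, 8], [34, 36, 16, 17, 71, 122, 174, 210, 219, 222, 227, 226, 224, 225, 224, 226, 224, 221, 192, 70, 17, 16, 9], [91, 96, 72, 85, 166, 219, 226, 225, 226, 224, 225, 225, 226, 227, 227, 228, 228, 225, 214, 141, 30, 21, 16], [101, 100, 84, 54, 127, 206, 224, 225, 226, 227, 227, 231, 233, 229, 230, 229, 228, 225, 222, 189, 67, 17, 15], [99, 101, 95, 55, 87, 175, 221, 228, 230, 230, 230, 231, 229, 229, 230, 226, 219, 198, 160, 100, 23, 19, 22]]
181 190.9889502762431 321.8121546961326
[[18, 20, 18, 36, 17, 34, 0, 18, 0, 17, 179, 220, 225, 225, 224, 223, 222, 169, 29, 20, 21, 13, 8], [16, 32, 15, 0, 30, 32, 17, 48, 119, 187, 217, 226, 226, 225, 224, 223, 223, 206, 86, 17, 20, 12, 8], [32, 0, 40, 104, 167, 203, 219, 222, 224, 226, 226, 225, 225, 225, 225, 224, 224, 220, 169, 29, 18, 18, 8], [101, 101, 124, 182, 221, 226, 224, 225, 224, 223, 225, 225, 226, 228, 229, 228, 225, 223, 206, 81, 17, 23, 18], [101, 100, 101, 156, 210, 222, 226, 225, 227, 228, 229, 231, 231, 228, 230, 227, 225, 224, 220, 156, 28, 18, 16], [102, 101, 104, 125, 180, 221, 230, 232, 231, 231, 229, 228, 228, 229, 228, 223, 209, 180, 127, 48, 18, 22, 22]]
199 190.14070351758795 321.90452261306535
```

jog_arm:
  moves:
    - {"dx": 0.0,"dy": 0.0,"dz": 0.0015,"rx": 0.0,"ry": 0.0,"rz": 0.0,"gripper": 0.008}
    - {"dx": 0.0,"dy": 0.0,"dz": 0.0015,"rx": 0.0,"ry": 0.0,"rz": 0.0,"gripper": 0.008}
    - {"dx": 0.0,"dy": 0.0,"dz": 0.0015,"rx": 0.0,"ry": 0.0,"rz": 0.0,"gripper": 0.008}
    - {"dx": 0.0,"dy": 0.0,"dz": 0.0015,"rx": 0.0,"ry": 0.0,"rz": 0.0,"gripper": 0.008}

```text
time: 15.23
eef_pos: [474.9, 22.8, 111.0]
tcp_rot: [-2.112, -2.321, 0.002]
ft_force: [-13.8, -1.0, 39.5]
gripper_width: 0.156
gripper_force: 34.4
```

```bash
python3 - <<'E'
from pm import *
c,g,h=check('w18');print(err2(c),c['s']['ft_force'],c['s']['gripper_width'],c['s']['gripper_force'])
d=cap('scene');h=cv2.cvtColor(d['pixels'],cv2.COLOR_RGB2HSV)
print(h[179:202,[316,320,324],1].T.tolist());
m=cv2.inRange(h,(0,150,70),(8,255,255))[175:205,312:335];ys,xs=np.nonzero(m);print(len(ys),ys.mean()+175)
E
```

```text
red [([245, 5, 26, 29, 421], [254.7, 16.5]), ([181, 193, 133, 49, 3087], [231.7, 207.7])] [474.9  22.8 111. ]
(np.float64(257.5923820352473), np.float64(256.3972575516693), np.float64(-0.6227000702655924)) [-13.79000179  -0.95781744  39.47925974] 0.15606233134391415 34.355654650280485
[[18, 36, 0, 20, 36, 34, 17, 0, 30, 17, 170, 222, 225, 224, 223, 224, 222, 168, 30, 20, 20, 15, 8], [16, 32, 45, 97, 162, 195, 212, 225, 224, 226, 225, 225, 225, 224, 224, 226, 224, 222, 169, 32, 18, 18, 9], [102, 100, 101, 155, 209, 224, 225, 226, 227, 227, 228, 232, 228, 231, 229, 227, 225, 223, 219, 159, 31, 20, 16]]
196 190.1887755102041
```

jog_arm:
  moves:
    - {"dx": 0.0,"dy": 0.0,"dz": -0.001,"rx": 0.0,"ry": 0.0,"rz": 0.0,"gripper": 0.008}
    - {"dx": 0.0,"dy": 0.0,"dz": -0.001,"rx": 0.0,"ry": 0.0,"rz": 0.0,"gripper": 0.0155}
    - {"dx": 0.0,"dy": 0.0,"dz": 0.0,"rx": 0.0,"ry": 0.0,"rz": 0.0,"gripper": 0.0155}
    - {"dx": 0.0,"dy": 0.0,"dz": 0.001,"rx": 0.0,"ry": 0.0,"rz": 0.0,"gripper": 0.0155}
    - {"dx": 0.0,"dy": 0.0,"dz": 0.001,"rx": 0.0,"ry": 0.0,"rz": 0.0,"gripper": 0.0155}
    - {"dx": 0.0,"dy": 0.0,"dz": 0.001,"rx": 0.0,"ry": 0.0,"rz": 0.0,"gripper": 0.008}
    - {"dx": 0.0,"dy": 0.0,"dz": 0.001,"rx": 0.0,"ry": 0.0,"rz": 0.0,"gripper": 0.008}
    - {"dx": 0.0,"dy": 0.0,"dz": 0.001,"rx": 0.0,"ry": 0.0,"rz": 0.0,"gripper": 0.008}
    - {"dx": 0.0,"dy": 0.0,"dz": 0.001,"rx": 0.0,"ry": 0.0,"rz": 0.0,"gripper": 0.008}

```text
time: 16.08
eef_pos: [474.6, 22.7, 109.8]
tcp_rot: [-2.112, -2.32, 0.002]
ft_force: [-13.9, 0.2, 39.7]
gripper_width: 0.162
gripper_force: 46.8
```

```bash
python3 - <<'E'
from pm import *
c,g,h=check('w19');print(err2(c),c['s']['ft_force'],c['s']['gripper_width'],c['s']['gripper_force'])
d=cap('scene');h=cv2.cvtColor(d['pixels'],cv2.COLOR_RGB2HSV)
print(h[179:202,[316,320,324],1].T.tolist());
m=cv2.inRange(h,(0,150,70),(8,255,255))[175:205,312:335];ys,xs=np.nonzero(m);print(len(ys),ys.mean()+175)
E
```

```text
red [([245, 4, 27, 29, 449], [255.2, 16.5]), ([182, 194, 133, 48, 3069], [232.6, 207.8])] [474.6  22.7 109.8]
(np.float64(258.2296798029557), np.float64(256.38845616137405), np.float64(-0.9500455083904762)) [-13.89637236   0.24160248  39.74134336] 0.16164078775547872 46.78505752963247
[[0, 18, 17, 21, 0, 18, 18, 17, 0, 34, 128, 211, 224, 226, 225, 225, 222, 194, 57, 17, 20, 13, 6], [17, 16, 17, 89, 149, 174, 210, 219, 222, 227, 226, 225, 225, 226, 224, 225, 224, 222, 187, 57, 17, 18, 9], [101, 102, 89, 82, 143, 212, 225, 225, 226, 228, 227, 230, 229, 229, 231, 231, 228, 224, 221, 184, 50, 17, 15]]
188 190.74468085106383
```

```bash
python3 -c "
from bench import arm
print(arm.close_job())"
```

```text
the job is handed in; nothing more can be done
None
```

I handed the job in at about 16 s; the hand-in returned no verdict, so these are my own last readings. The brass bushing looks fully seated head-up in the guide head. The pointer is about 1 mm towards -y of the mark. The lever appears fully down, judged from the camera view and fingertip height. The gripper is still holding the black grip, pad force 47 N.

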